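# Sort sanding blocks by how hard they drag

## Robot

A 7-joint arm with a two-finger parallel gripper is mounted at the origin on a cart in front of the work surface, level with it; the furniture and walls round the work are solid. World frame = base frame: x ahead of the robot, y to its left, z up, the work surface at z = 0. Lengths are in m, angles in rad, forces in N, time in s.
With the tool pointing down it reaches from about 0.425 to 0.875 m from the base axis. Payload 4.7 kg.
Tool frame: the origin (TCP) lies between the finger pads; the fingertips stand 11 mm ahead of it and the grasp point (between the pads) lies 8 mm behind it; z points along the fingers, y is the direction in which the jaws open and shut (so a half turn about z gives the same grasp; the last joint's range is limited). The gripper opens to 87 mm and grips with 3 to 60 N. Pads are 19 mm wide; open, the fingers measure 117 mm over their backs; the gripper's body (75 mm by 190 mm) begins 51 mm behind the grasp point.
Start: joints at [-1.32, 0.321, -0.07, 1.45, 0.023, 1.371, -0.057], TCP at [0.153, 0.632, 0.234] pointing down, gripper open.
Joint ranges: [-2.86, 2.86], [-0.3, 2.09], [-1.38, 1.24], [0.06, 2.45], [-1.56, 4.7], [0.09, 2.05], [-2.69, 2.69]. Speed limits (rad/s): [2.57, 2.57, 3.14, 3.14, 3.14, 3.14, 3.14].

## Interface

Orientations are given as a rotation vector (axis times angle).
In Python, from bench import ctrl gives the robot as it stands.
- The arm moves only by the tool servo_tool, never from a script. Its argument "series" is a list of rows, each an object with "travel": the shift along the tool's x, y, z in m, a list of three; "angular": the turn, a rotation vector about the tool's x, y, z in rad, a list of three. A call has 1 to 5 rows; each row shifts and turns the commanded pose from where the row before left it, along the tool's axes as they then stand; what a row does not reach is not made up. A row lasts 1/10 s, in which the tool goes at most 50 mm and 8.59 degrees, less where a joint would pass 70% of its speed; a pose out of reach is approached as far as the arm can. A call with a gripper value outside its range is refused whole. "claw" is the finger opening in m, from 0 to 0.087, set as the call begins (left out, the last holds). The fingers move at their own pace and stop on an object; "squeeze" is the grip in N (left out, the last holds). Time passes only in rows, so rows that do not move let the fingers close. It gives the time, the measured TCP pose, the force and the opening at its end, in the units of the state.
- ctrl.get_state(): the state, without advancing time (a new reading comes with each control period).
- ctrl.get_image(name): name is "scene" or "side" or "wrist"; returns the picture (480x640x3 uint8, red, green, blue); there is no depth.
- ctrl.calibration(name): a dict with "fx", "fy", "cx", "cy" (pixels), "distortion" ([k1, k2, p1, p2, k3] as OpenCV has them; the pictures are not rectified), "rvec" (rotation vector, rad) and "tvec" (3), from world to camera coordinates, as OpenCV has them. Camera axes: x right, y down, z forward; pixel columns grow to the right and rows downward; lengths in m; the calibration is good to about 2 mm. A picture is of the moment at which its call begins: read the wrist's pose just before it. calibration takes no time and is no camera call; for the wrist camera it gives the pose at the moment of the call.
- ctrl.close_job(): hands the job in, once; it reports no verdict.
The state is a dict: "time": time; "joint_positions": joint angles; "qd": joint speeds; "joint_torque": joint torques, N m; "position": TCP position; "tool_rot": TCP orientation; "ft_force": force on the tool from outside, world axes, zero at the start; "torque": the same for the moment, N m; "grip_width": opening from 0.0 (shut) to 1.0 (fully open).
Only numpy, scipy, OpenCV 4.12 (cv2) and the standard library are available. Lean on these libraries where they do the work, as an engineer would, in place of code of your own. Each camera call takes 0.05 s, during which the arm holds its last target.

## Task

The three sanding blocks on the grey lapping plate look alike, but their soles are worn unequally: drag them along the plate and feel how hard each one rubs. Slide the one that drags least into the red-taped band, the one that drags most into the green-taped band, and leave the third in the space between the two bands. Their soles sit loose under the wooden caps, so keep the blocks flat on the plate all the time, never lift or tip one, press only lightly, and leave the other things on the bench where they are.

Things in the scene. Friction and masses are not known exactly. Their poses are not given: they have to be found in the camera images.
- plate: fixed grey stone lapping plate 270 (x) x 260 mm (y), flat top 20 mm above the bench. Origin: centre of its underside; x points away from the robot, turned by -0.4 to 0 rad. Taped bands, each 80 (x) by 250 mm (y): red centred at plate x = -0.093 m (near side), green at x = +0.093 m (far side). Plain space between: x -0.053 to +0.053 m; the blocks start there
- block_a: one of 3 alike sanding blocks, 64 (x) x 42 (y) x 34 mm high: brown wooden cap with a brass strip on top (its pose is given), loose over its 0.6 kg sole (cap rim 3 mm off the plate, sole 24 mm high inside); in all about 0.75 kg. Origin: centre of the underside. Parallel to the plate, in 3 lanes 90 mm apart. Soles are dealt at random; their frictions on the plate differ about 2.4:1 (0.13 to 1.1)
- block_b: one of 3 alike sanding blocks, 64 (x) x 42 (y) x 34 mm high: brown wooden cap with a brass strip on top (its pose is given), loose over its 0.6 kg sole (cap rim 3 mm off the plate, sole 24 mm high inside); in all about 0.75 kg. Origin: centre of the underside. Parallel to the plate, in 3 lanes 90 mm apart. Soles are dealt at random; their frictions on the plate differ about 2.4:1 (0.13 to 1.1)
- block_c: one of 3 alike sanding blocks, 64 (x) x 42 (y) x 34 mm high: brown wooden cap with a brass strip on top (its pose is given), loose over its 0.6 kg sole (cap rim 3 mm off the plate, sole 24 mm high inside); in all about 0.75 kg. Origin: centre of the underside. Parallel to the plate, in 3 lanes 90 mm apart. Soles are dealt at random; their frictions on the plate differ about 2.4:1 (0.13 to 1.1)
- bur_stand: bystander: pale round stand full of burs, 63 mm across, 67 mm high, left of the plate; origin at the centre of its underside
- jar: bystander: cream flux jar with a knob lid, 55 mm across, 60 mm high, left of the plate; origin at the centre of its underside
Not all that is in view belongs to the job. What is shaped like the block_c but purple or turquoise is not meant.

How it is judged:
By the outcome, as a careful person would: the job done as asked, in the order asked, and still so for the second after the job is handed in, with the robot touching nothing.
It also fails if it takes over 72 s, if anything falls off the work surface, if the arm or the gripper's body presses on something with over 40 N, if the wrist force passes 120 N, or if a joint passes its speed limit or range.

## Working session

There is one attempt and no reset: what is moved stays moved. The work goes in short steps, Python scripts to look and compute and a tool call to move; the robot and the scene stay as the last step left them, time stands still between calls to the robot, and variables do not carry over. Pictures are saved under pics/ and viewed, and the job is handed in when it is done.

Besides the shell and the picture viewer there is one more tool, called after "Call:" by a JSON object that holds its "method" and its "body". servo_tool: Moves the arm, as the interface text tells. Its arguments: {"type":"object","properties":{"series":{"type":"array","items":{"type":"object","properties":{"travel":{"type":"array","items":{"type":"number"}},"angular":{"type":"array","items":{"type":"number"}}}}},"claw":{"type":"number"},"squeeze":{"type":"number"}},"required":["series"]}

```bash
ls; mkdir -p pics
python3 - <<'E'
from bench import ctrl
import cv2
s=ctrl.get_state()
for k,v in s.items(): print(k,v)
for n in ["scene","side"]:
    cv2.imwrite(f"pics/{n}0.png",ctrl.get_image(n)[:,:,::-1]); print(n,ctrl.calibration(n))
E
```

```text
pics
time 0.0
joint_positions [-1.31989238  0.32180583 -0.07009939  1.45163979  0.02257688  1.37081176
 -0.05687378]
qd [ 2.06342603e-03 -6.00222587e-04 -5.55231309e-06  5.71852252e-04
 -6.62007035e-04  1.82386385e-03  8.31204647e-04]
joint_torque [ 2.49964833e-04 -4.91278660e+01 -4.03638314e-01 -3.12526023e+01
 -6.38427841e-02  4.36007779e-02  1.70398771e-04]
position [0.1523961  0.63134417 0.23249043]
tool_rot [-3.70982324e-01 -3.11945750e+00  2.93981704e-03]
ft_force [-0.49021535  0.99655467  0.61824553]
torque [-0.02292179 -0.03183494 -0.00163959]
grip_width 0.9959708073800747
scene {'fx': 592.1419199797166, 'fy': 592.1419199797166, 'cx': 321.3174272669461, 'cy': 233.78321246727438, 'distortion': array([-0.14623828,  0.        ,  0.        ,  0.        ,  0.        ]), 'rvec': array([ 1.88212353, -0.760091  ,  0.49185115]), 'tvec': array([-0.31657437,  0.23583459,  1.00755536])}
side {'fx': 616.5499800247421, 'fy': 616.5499800247421, 'cx': 314.2470311152816, 'cy': 242.38731782153536, 'distortion': array([0.04242586, 0.        , 0.        , 0.        , 0.        ]), 'rvec': array([ 2.16287662, -0.19185487,  0.09259676]), 'tvec': array([-0.50816206,  0.14578788,  1.28148192])}
```

View pics/scene0.png

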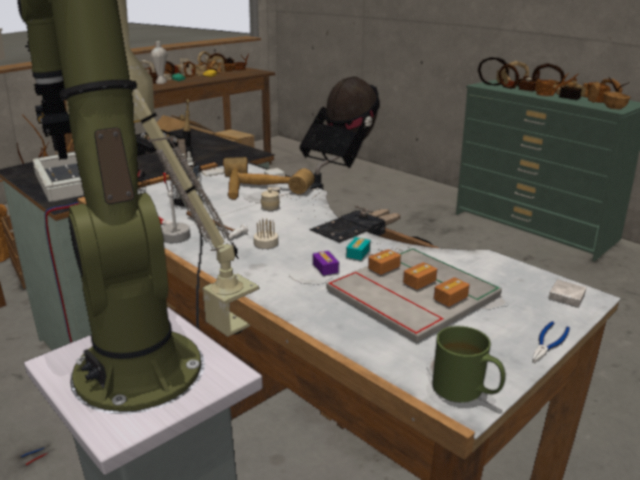

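View pics/side0.png

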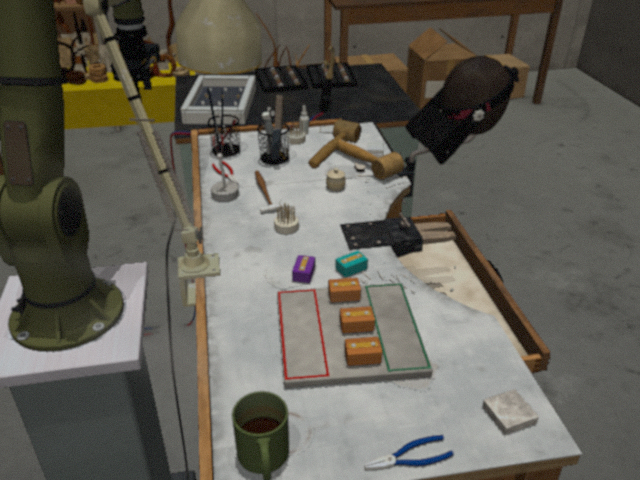

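Scene view: three orange-brown blocks at (384,262), (420,275), (451,291) on the plate. In the side view they are at (344,290), (356,320), (363,351). Lookalikes, not meant: purple at side (304,268) / scene (326,262), and turquoise at side (351,263) / scene (358,248). Next is a close crop to measure from.

Run:
```python
import cv2
a=cv2.imread("pics/side0.png")[245:395,265:445]; cv2.imwrite("pics/sidecrop.png",cv2.resize(a,None,fx=4,fy=4,interpolation=cv2.INTER_CUBIC))
a=cv2.imread("pics/scene0.png")[230:345,310:510]; cv2.imwrite("pics/scenecrop.png",cv2.resize(a,None,fx=4,fy=4,interpolation=cv2.INTER_CUBIC))
```

```text
(no output)
```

View pics/sidecrop.png

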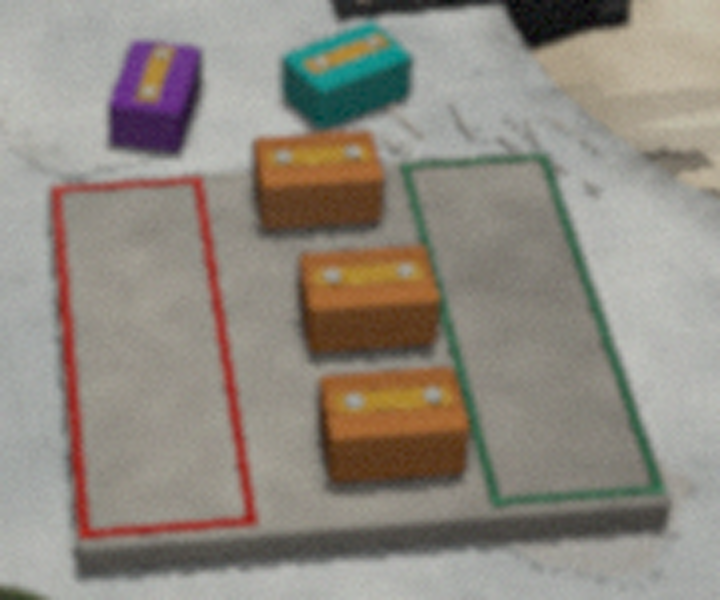

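View pics/scenecrop.png

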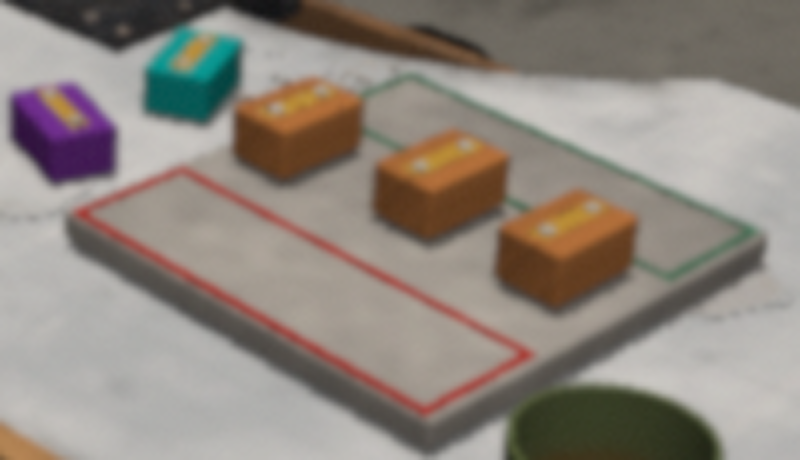

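```bash
cat > h.py <<'E'
import numpy as np, cv2
from bench import ctrl
def p2w(cam,uv,z,cal=None):
    c=cal or ctrl.calibration(cam)
    K=np.array([[c['fx'],0,c['cx']],[0,c['fy'],c['cy']],[0,0,1]])
    n=cv2.undistortPoints(np.array(uv,float).reshape(-1,1,2),K,np.array(c['distortion']))[:,0]
    R=cv2.Rodrigues(np.array(c['rvec']))[0]; t=np.array(c['tvec']).ravel()
    C=-R.T@t; d=np.c_[n,np.ones(len(n))]@R
    return C+d*((z-C[2])/d[:,2])[:,None]
E
python3 - <<'E'
from h import *
L={'near':-.133,'ri':-.053,'gi':.053,'far':.133}
# local plate coords of tape corners (left +y)
loc=np.array([(-.133,.125),(-.053,.125),(-.053,-.125),(-.133,-.125),(.053,.125),(.133,.125),(.133,-.125),(.053,-.125)])
side=np.array([(55,188),(202,179),(254,521),(83,534),(405,168),(548,155),(661,491),(498,503)])/4-.375+[265,245]
sc=np.array([(78,213),(183,170),(530,354),(424,411),(0,0),(409,76),(752,233),(668,277)])/4-.375+[310,230]
ss=np.array([(284,158),(354,153),(332,275),(405,270),(354,401),(434,396)])/4-.375+[265,245]
cs=np.array([(277,107),(322,91),(417,168),(466,146),(546,230),(593,206)])/4-.375+[310,230]
for n,p,s,idx in (('side',side,ss,range(8)),('scene',sc,cs,[0,1,2,3,5,6,7])):
    idx=list(idx); w=p2w(n,p[idx],.02)[:,:2]; l=loc[idx]
    lc=l-l.mean(0); wc=w-w.mean(0)
    th=np.arctan2((lc[:,0]*wc[:,1]-lc[:,1]*wc[:,0]).sum(),(lc*wc).sum())
    R=np.array([[np.cos(th),-np.sin(th)],[np.sin(th),np.cos(th)]])
    o=w.mean(0)-R@l.mean(0); print(n,'theta',th,'o',o,'res mm',np.abs((w-o-l@R.T)*1000).max())
    q=p2w(n,s,.054)[:,:2]; 
    for i in range(3):
        m=(q[2*i]+q[2*i+1])/2; d=q[2*i+1]-q[2*i]; print(' blk',m.round(4),np.arctan2(d[1],d[0]).round(3),'plate',(R.T@(m-o)).round(4), np.linalg.norm(d).round(4))
    pt=[(304,268),(351,263)] if n=='side' else [(326,262),(358,248)]
    print(' others',p2w(n,pt,.025).round(3)[:,:2].tolist())
E
```

```text
side theta -0.07755956337125942 o [ 0.55536644 -0.16753204] res mm 4.282863155942007
 blk [ 0.5661 -0.0747] -0.067 plate [0.0035 0.0933] 0.0364
 blk [ 0.5702 -0.1684] -0.077 plate [0.0149 0.0003] 0.0356
 blk [ 0.5617 -0.2551] -0.09 plate [ 0.0131 -0.0868] 0.0366
 others [[0.499, 0.031], [0.605, 0.031]]
scene theta -0.07127514568109494 o [ 0.55222919 -0.16356022] res mm 5.305385622240269
 blk [ 0.5667 -0.069 ] -0.13 plate [0.0077 0.0954] 0.0333
 blk [ 0.5681 -0.1657] -0.074 plate [ 0.016  -0.0011] 0.0386
 blk [ 0.5616 -0.2513] -0.066 plate [ 0.0156 -0.0868] 0.0377
 others [[0.488, 0.035], [0.593, 0.034]]
```

Run:
```python
from h import *
for n,p in (('side',(198,265)),('scene',(230,285))): print(n,p2w(n,[p],0.03))
def plane(n,a,b):
    P=p2w(n,[a,b],0.0);Q=p2w(n,[a,b],0.3)
    nn=np.cross(P[0]-Q[0],P[1]-P[0]) ; nn=np.cross(Q[0]-P[0],Q[1]-P[0]) if False else np.cross(P[0]-Q[0],P[1]-Q[1]); nn/=np.linalg.norm(nn); return nn,nn@P[0]
n1,d1=plane('side',(187,222),(90,0)); n2,d2=plane('scene',(222,240),(140,90))
for z in (.05,.1,.2,.3,.4,.5,.6,.7,.8): 
    A=np.array([n1[:2],n2[:2]]); print(z,np.linalg.solve(A,[d1-n1[2]*z,d2-n2[2]*z]).round(3))
c=ctrl.calibration('wrist'); print(c)
cv2.imwrite("pics/wrist0.png",ctrl.get_image("wrist")[:,:,::-1])
a=cv2.imread("pics/scene0.png")[0:330,0:300]; cv2.imwrite("pics/sc2.png",cv2.resize(a,None,fx=1.8,fy=1.8))
```

```text
side [[0.26882755 0.07832955 0.03      ]]
scene [[0.26429281 0.09037555 0.03      ]]
0.05 [0.282 0.068]
0.1 [0.267 0.085]
0.2 [0.237 0.119]
0.3 [0.207 0.154]
0.4 [0.177 0.188]
0.5 [0.147 0.222]
0.6 [0.117 0.256]
0.7 [0.087 0.29 ]
0.8 [0.056 0.324]
{'fx': 410.8235015007075, 'fy': 410.8235015007075, 'cx': 319.2658004244285, 'cy': 232.39770210892698, 'distortion': array([-0.09130462,  0.        ,  0.        ,  0.        ,  0.        ]), 'rvec': array([-2.27111629, -1.78715357, -0.26998855]), 'tvec': array([-0.64966913, -0.03544181,  0.39194589])}
```

View pics/sc2.png

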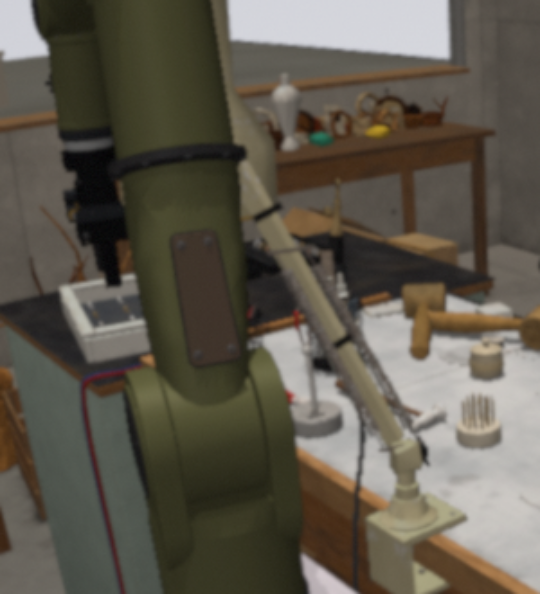

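View pics/wrist0.png

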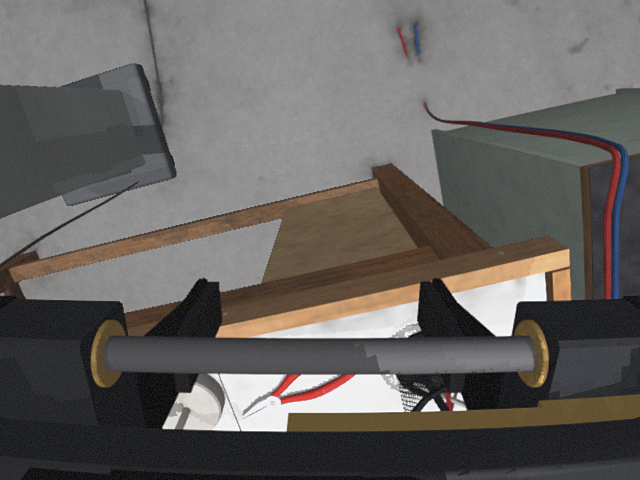

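Run:
```python
from h import *
def ray(n,p):
    c=ctrl.calibration(n);R=cv2.Rodrigues(c['rvec'])[0];C=-R.T@c['tvec']
    P=p2w(n,[p],0.0)[0]; d=P-C; return C,d/np.linalg.norm(d)
def tri(a,b):
    C1,d1=ray('side',a);C2,d2=ray('scene',b)
    s=np.linalg.lstsq(np.c_[d1,-d2],C2-C1,rcond=None)[0]
    return (C1+s[0]*d1).round(3),(C2+s[1]*d2).round(3)
for n in('side','scene'):
    print(n,'cam at',ray(n,(320,240))[0])
print(tri((220,70),(258,160)))
def proj(n,P):
    c=ctrl.calibration(n);K=np.array([[c['fx'],0,c['cx']],[0,c['fy'],c['cy']],[0,0,1]])
    return cv2.projectPoints(np.array(P,float),c['rvec'],c['tvec'],K,c['distortion'])[0][:,0].round(0).tolist()
L=[(.237,.119,.2),(.177,.188,.4),(.147,.222,.5),(.117,.256,.6),(.087,.29,.7)]
print(proj('side',L),proj('scene',L))
a=np.array([np.cos(1.333),np.sin(1.333)])
F=[(*(r*a),z) for r,z in((.16,.83),(.3,.8),(.65,.72),(.65,.5),(.65,.3))]
print(proj('side',F),proj('scene',F))
```

```text
side cam at [ 0.33712879 -1.05010847  0.83981847]
scene cam at [-0.34326481 -0.80983865  0.63034572]
(array([0.358, 0.137, 0.442]), array([0.347, 0.084, 0.283]))
[[173.0, 190.0], [129.0, 88.0], [104.0, 32.0], [78.0, -27.0], [50.0, -91.0]] [[205.0, 209.0], [149.0, 107.0], [120.0, 53.0], [91.0, -2.0], [63.0, -58.0]]
[[-24.0, -181.0], [24.0, -159.0], [105.0, -120.0], [124.0, -15.0], [138.0, 66.0]] [[58.0, -149.0], [49.0, -116.0], [35.0, -56.0], [46.0, 41.0], [57.0, 124.0]]
```

Run:
```python
from h import *
def ray(n,p):
    c=ctrl.calibration(n);R=cv2.Rodrigues(c['rvec'])[0];C=-R.T@c['tvec']
    P=p2w(n,[p],0.0)[0]; d=P-C; return C,d/np.linalg.norm(d)
def tri(a,b):
    C1,d1=ray('side',a);C2,d2=ray('scene',b)
    s=np.linalg.lstsq(np.c_[d1,-d2],C2-C1,rcond=None)[0]
    return (C1+s[0]*d1).round(3),(C2+s[1]*d2).round(3)
for a,b in(((262,68),(152,103)),((262,55),(152,95)),((245,5),(130,62)),((220,70),(140,110))): print(tri(a,b))
a=cv2.imread("pics/side0.png")[0:280,0:320]; cv2.imwrite("pics/sd2.png",cv2.resize(a,None,fx=2,fy=2,interpolation=cv2.INTER_CUBIC))
a=cv2.imread("pics/scene0.png")[0:140,70:250]; cv2.imwrite("pics/sc3.png",cv2.resize(a,None,fx=4,fy=4,interpolation=cv2.INTER_CUBIC))
```

```text
(array([0.491, 0.737, 0.24 ]), array([0.481, 0.751, 0.281]))
(array([0.494, 0.75 , 0.274]), array([0.488, 0.759, 0.302]))
(array([0.46 , 0.824, 0.396]), array([0.46 , 0.823, 0.396]))
(array([0.367, 0.594, 0.289]), array([0.364, 0.599, 0.302]))
```

View pics/sd2.png

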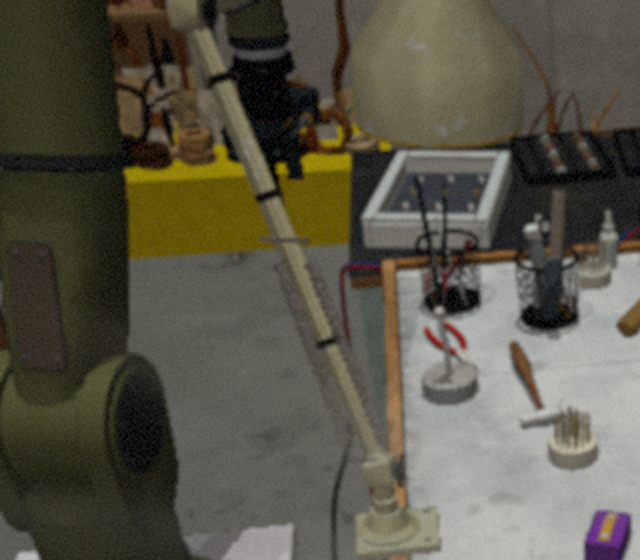

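View pics/sc3.png

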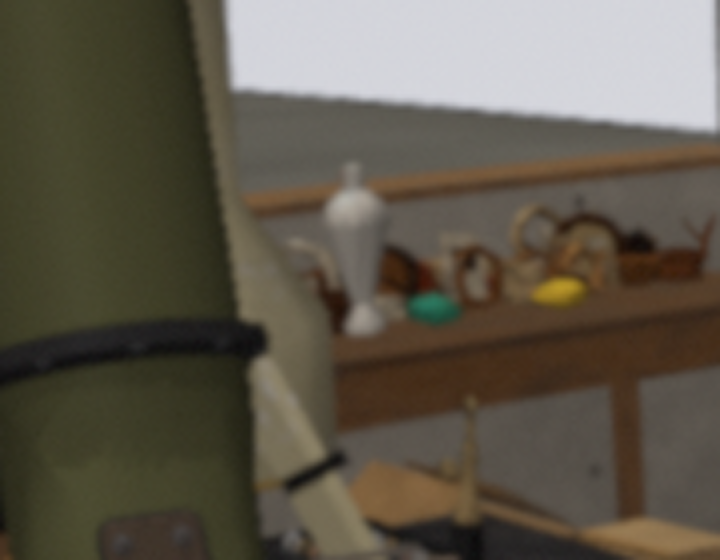

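Run:
```python
from h import *
c=ctrl.calibration('wrist');R=cv2.Rodrigues(c['rvec'])[0];print('C',-R.T@c['tvec']);print(R.round(3))
s=ctrl.get_state();Rt=cv2.Rodrigues(s['tool_rot'])[0];print(Rt.round(3),s['time'])
```

```text
C [0.07250524 0.65184462 0.38333866]
[[ 0.236  0.972 -0.002]
 [ 0.928 -0.224  0.298]
 [ 0.289 -0.072 -0.955]]
[[-0.972  0.235 -0.   ]
 [ 0.235  0.972 -0.001]
 [-0.    -0.001 -1.   ]] 0.15
```

Call:
{"method": "servo_tool", "body": {"series": [{"angular":[0,-0.145,0]},{"angular":[0,-0.145,0]},{"angular":[0,-0.145,0]},{"angular":[0,-0.145,0]},{"angular":[0,-0.145,0]}]}}

```text
$.series[0]: bad value
```

Call:
{"method": "servo_tool", "body": {"series": [{"angular":[0,-0.145,0]},{"angular":[0,-0.145,0]},{"angular":[0,-0.145,0]},{"angular":[0,-0.145,0]},{"angular":[0,-0.145,0]}]}}

```text
$.series[0]: bad value
```

Run:
```python
from h import *
s=ctrl.get_state();print(s['time'],s['joint_positions'].round(3),s['position'],s['joint_torque'].round(1))
c=ctrl.calibration('wrist');R=cv2.Rodrigues(c['rvec'])[0];print('C',-R.T@c['tvec']);print(R.round(3))
cv2.imwrite("pics/wrist1.png",ctrl.get_image("wrist")[:,:,::-1])
cv2.imwrite("pics/side1.png",ctrl.get_image("side")[:,:,::-1])
```

```text
0.15 [-1.32   0.322 -0.07   1.451  0.023  1.371 -0.057] [0.15241647 0.63146216 0.2327218 ] [ -0.  -49.2  -0.4 -31.3  -0.1   0.    0. ]
C [0.07250524 0.65184462 0.38333866]
[[ 0.236  0.972 -0.002]
 [ 0.928 -0.224  0.298]
 [ 0.289 -0.072 -0.955]]
```

View pics/wrist1.png

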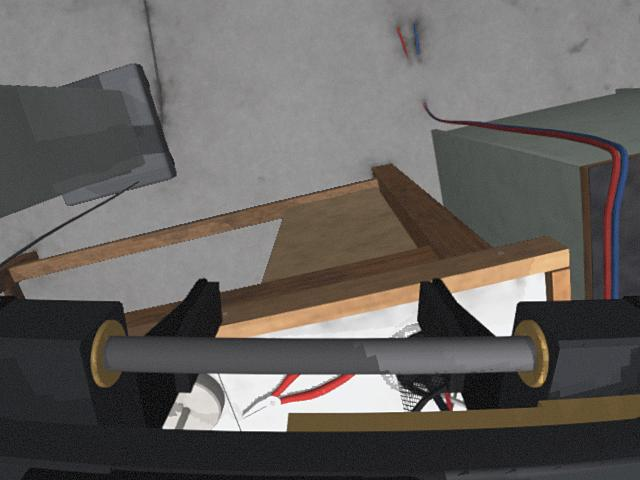

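Call:
{"method": "servo_tool", "body": {"series": [{"travel":[0.02,0,-0.045],"angular":[0,0,0]},{"travel":[0.02,0,-0.045],"angular":[0,0,0]},{"travel":[0.02,0,-0.045],"angular":[0,0,0]},{"travel":[0.02,0,-0.045],"angular":[0,0,0]},{"travel":[0,0,-0.045],"angular":[0,0,0]}]}}

```text
time: 0.75
position: [0.0705, 0.6508, 0.4603]
tool_rot: [-0.362, -3.118, -0.0]
ft_force: [-0.6, 0.2, 0.3]
grip_width: 1.002
```

Call:
{"method": "servo_tool", "body": {"series": [{"travel":[0,0,0],"angular":[0,-0.145,0]},{"travel":[0,0,0],"angular":[0,-0.145,0]},{"travel":[0,0,0],"angular":[0,-0.145,0]},{"travel":[0,0,0],"angular":[0,-0.145,0]},{"travel":[0,0,0],"angular":[0,-0.145,0]}]}}

```text
time: 1.25
position: [0.0739, 0.6509, 0.4594]
tool_rot: [0.284, 2.398, -0.106]
ft_force: [0.5, 0.9, -1.1]
grip_width: 0.999
```

Run:
```python
from h import *
s=ctrl.get_state();print(s['time'],s['joint_positions'].round(3),s['position'],s['joint_torque'].round(1))
c=ctrl.calibration('wrist');R=cv2.Rodrigues(c['rvec'])[0];print('C',-R.T@c['tvec']);print(R.round(3))
cv2.imwrite("pics/wrist1.png",ctrl.get_image("wrist")[:,:,::-1])
cv2.imwrite("pics/side1.png",ctrl.get_image("side")[:,:,::-1])
```

```text
1.25 [-1.809  0.475 -0.031  0.978  0.709  1.987 -0.308] [0.07386015 0.65092016 0.45937263] [  1.8 -59.2   0.  -31.2   1.6   0.8   0.1]
C [-0.08375886  0.68950739  0.51658354]
[[ 0.234  0.972  0.001]
 [ 0.498 -0.121  0.859]
 [ 0.835 -0.201 -0.513]]
```

View pics/wrist1.png

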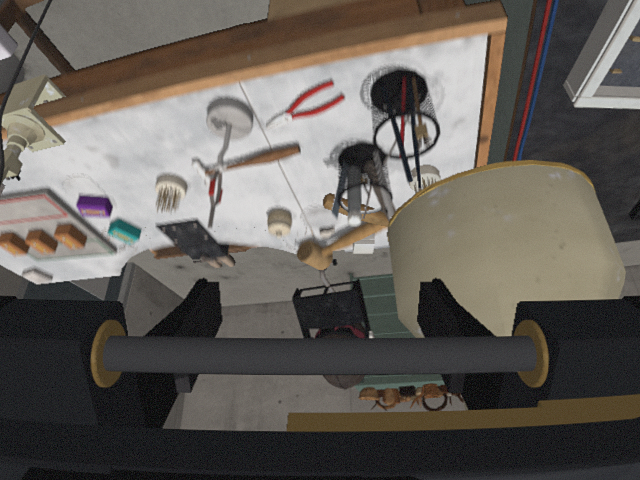

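View pics/side1.png

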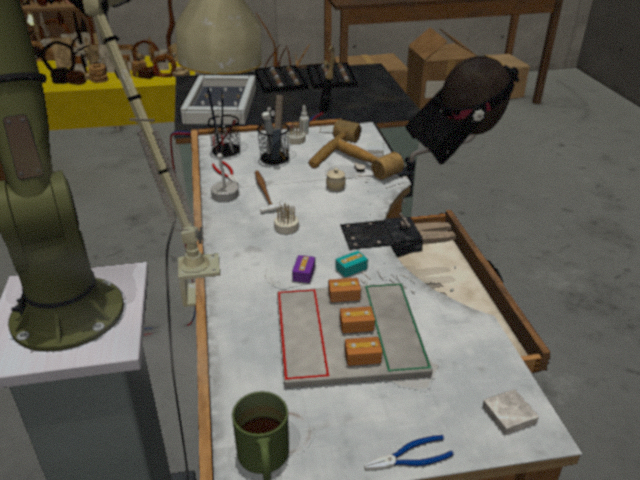

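Call:
{"method": "servo_tool", "body": {"series": [{"travel":[0,0,0],"angular":[0,-0.145,0]},{"travel":[0,0,0],"angular":[0,-0.145,0]},{"travel":[0,0,0],"angular":[0,-0.145,0]},{"travel":[0,0,0],"angular":[0,-0.145,0]},{"travel":[0,0,0],"angular":[0,-0.145,0]}]}}

```text
time: 1.85
position: [0.0757, 0.6505, 0.4593]
tool_rot: [0.202, 1.682, -0.177]
ft_force: [0.3, 0.6, -0.8]
grip_width: 1.002
```

Run:
```python
from h import *
s=ctrl.get_state();print(s['time'],s['joint_positions'].round(3),s['position'],s['joint_torque'].round(1))
c=ctrl.calibration('wrist');R=cv2.Rodrigues(c['rvec'])[0];print('C',-R.T@c['tvec']);print(R.round(3))
cv2.imwrite("pics/wrist2.png",ctrl.get_image("wrist")[:,:,::-1])
```

```text
1.85 [-2.134  0.662  0.298  1.168  1.123  2.04  -0.33 ] [0.07570958 0.65053609 0.45931545] [  2.4 -65.4   6.2 -30.    3.7   1.8   0.1]
C [-0.079559    0.68916194  0.39514365]
[[ 0.237  0.972  0.001]
 [-0.176  0.042  0.983]
 [ 0.955 -0.233  0.181]]
```

View pics/wrist2.png

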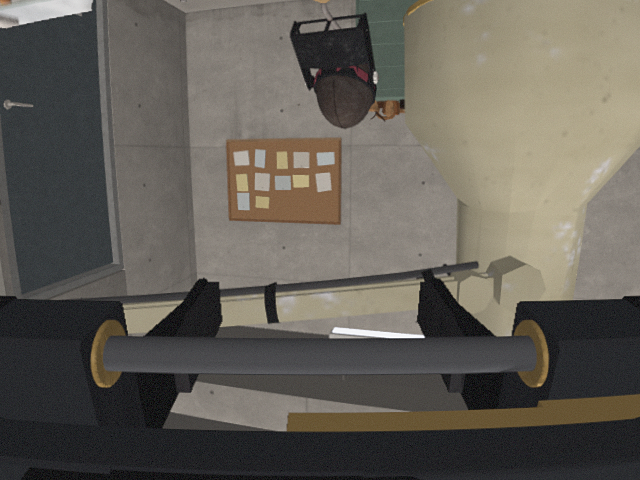

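Call:
{"method": "servo_tool", "body": {"series": [{"travel":[-0.025,0,-0.003],"angular":[0,0.145,0]},{"travel":[-0.024,0,-0.007],"angular":[0,0.145,0]},{"travel":[-0.023,0,-0.01],"angular":[0,0.145,0]},{"travel":[-0.021,0,-0.013],"angular":[0,0.145,0]},{"travel":[-0.019,0,-0.016],"angular":[0,0.145,0]}]}}

```text
time: 2.4
position: [0.0857, 0.6466, 0.566]
tool_rot: [0.298, 2.324, -0.136]
ft_force: [3.1, 0.9, -0.2]
grip_width: 0.997
```

Call:
{"method": "servo_tool", "body": {"series": [{"travel":[-0.017,-0.025,-0.019],"angular":[0,0.145,0]},{"travel":[-0.014,-0.025,-0.021],"angular":[0,0.145,0]},{"travel":[-0.01,-0.025,-0.023],"angular":[0,0.145,0]},{"travel":[-0.007,-0.025,-0.024],"angular":[0,0.145,0]},{"travel":[-0.004,-0.025,-0.025],"angular":[0,0.145,0]}]}}

```text
time: 2.9
position: [0.0594, 0.5211, 0.6104]
tool_rot: [0.356, 2.955, 0.045]
ft_force: [0.7, 0.2, 0.9]
grip_width: 1.002
```

Run:
```python
from h import *
s=ctrl.get_state();print(s['time'],s['joint_positions'].round(3),s['position'],s['joint_torque'].round(1),s['tool_rot'])
c=ctrl.calibration('wrist');R=cv2.Rodrigues(c['rvec'])[0];print('C',-R.T@c['tvec']);print(R.round(3))
cv2.imwrite("pics/wrist3.png",ctrl.get_image("wrist")[:,:,::-1])
cv2.imwrite("pics/side3.png",ctrl.get_image("side")[:,:,::-1])
```

```text
2.9 [-2.439  0.224  1.127  0.941 -0.047  2.052 -0.019] [0.05942702 0.5211232  0.61039476] [  0.1 -16.1   6.9 -27.2   0.5  -0.1   1.1] [0.35626864 2.95463837 0.04454348]
C [-0.04459225  0.54011851  0.74575491]
[[ 0.234  0.971  0.049]
 [ 0.864 -0.231  0.446]
 [ 0.445 -0.063 -0.894]]
```

View pics/wrist3.png

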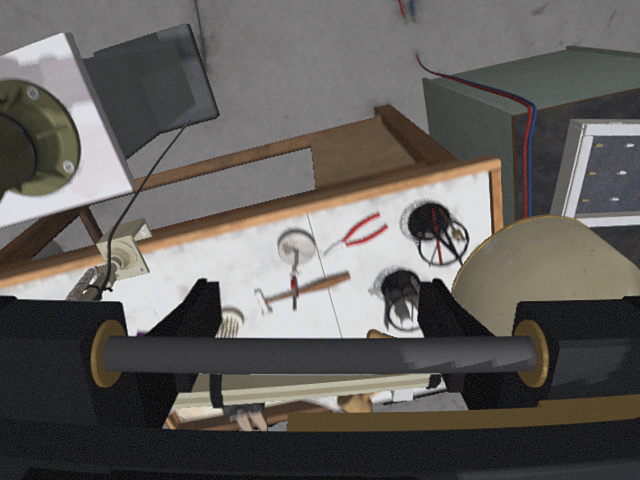

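Run:
```python
from h import *
c=ctrl.calibration('wrist');K=np.array([[c['fx'],0,c['cx']],[0,c['fy'],c['cy']],[0,0,1]]);D=c['distortion']
C2=np.array([-0.079559,0.68916194,0.39514365]);R2=np.array([[0.237,0.972,0.001],[-0.176,0.042,0.983],[0.955,-0.233,0.181]])
C3=np.array([-0.04459225,0.54011851,0.74575491]);R3=np.array([[0.234,0.971,0.049],[0.864,-0.231,0.446],[0.445,-0.063,-0.894]])
def ray(R,p):
    n=cv2.undistortPoints(np.array([[p]],float),K,D)[0,0]; return R.T@np.array([n[0],n[1],1])
for a,b in (((271,302),(216,390)),((430,272),(436,382))):
    d2,d3=ray(R2,a),ray(R3,b); s=np.linalg.lstsq(np.c_[d2,-d3],C3-C2,rcond=None)[0]; print((C2+s[0]*d2).round(3),(C3+s[1]*d3).round(3))
# shade: wrist3 extents at z .3
for p in ((455,285),(540,217),(640,260)): d=ray(R3,p); print((C3+d*((.3-C3[2])/d[2])).round(3))
```

```text
[0.229 0.572 0.515] [0.165 0.423 0.534]
[0.262 0.701 0.489] [0.269 0.59  0.477]
[0.301 0.666 0.3  ]
[0.228 0.783 0.3  ]
[0.337 0.937 0.3  ]
```

Call:
{"method": "servo_tool", "body": {"series": [{"travel":[0,0,-0.02],"angular":[-0.145,0.03,0]},{"travel":[0,0.004,-0.03],"angular":[-0.145,0.03,0]},{"travel":[0,0.009,-0.029],"angular":[-0.145,0.03,0]},{"travel":[0,0.013,-0.027],"angular":[-0.145,0.03,0]},{"travel":[0,0.016,-0.025],"angular":[-0.145,0.03,0]}]}}

```text
time: 3.5
position: [0.0384, 0.5219, 0.7264]
tool_rot: [0.247, 2.869, 0.941]
ft_force: [-0.6, -0.3, -0.2]
grip_width: 0.998
```

```bash
cat > st.py <<'E'
from h import *
s=ctrl.get_state();print(round(s['time'],2),'q',s['joint_positions'].round(2),'p',s['position'].round(4),'\ntau',s['joint_torque'].round(1));Rt=cv2.Rodrigues(s['tool_rot'])[0];print(Rt.round(3))
E
python3 st.py
```

```text
3.5 q [-2.55 -0.3   0.51  1.16  0.55  1.69 -0.4 ] p [0.0384 0.5219 0.7264] 
tau [-10.   -5.1  -1.5 -29.4   3.4  -2.1  -0.8]
[[-0.98   0.119  0.156]
 [ 0.189  0.794  0.577]
 [-0.055  0.596 -0.801]]
```

Call:
{"method": "servo_tool", "body": {"series": [{"travel":[-0.046,0.01,0.007],"angular":[0.004,-0.048,0.064]},{"travel":[-0.046,0.01,0.007],"angular":[0.004,-0.048,0.064]},{"travel":[-0.046,0.01,0.007],"angular":[0.004,-0.048,0.064]},{"travel":[-0.046,0.01,0.007],"angular":[0.004,-0.048,0.064]},{"travel":[-0.046,0.01,0.007],"angular":[0.004,-0.048,0.064]}]}}

```text
time: 4.0
position: [0.2851, 0.4947, 0.7403]
tool_rot: [0.808, 2.657, 0.853]
ft_force: [0.4, 0.4, -0.4]
grip_width: 0.999
```

```bash
python3 st.py
```

```text
4.0 q [-2.44 -0.26  0.82  1.04  0.58  1.7  -0.35] p [0.2851 0.4947 0.7403] 
tau [ -0.7  -0.4  -8.2 -26.    1.2  -2.5  -0.2]
[[-0.82   0.433  0.375]
 [ 0.571  0.677  0.464]
 [-0.053  0.595 -0.802]]
```

Call:
{"method": "servo_tool", "body": {"series": [{"travel":[-0.046,0.006,0.004],"angular":[0.004,-0.048,0.064]},{"travel":[-0.046,0.006,0.004],"angular":[0.004,-0.048,0.064]},{"travel":[-0.046,0.006,0.004],"angular":[0.004,-0.048,0.064]},{"travel":[-0.046,0.006,0.004],"angular":[0.004,-0.048,0.064]},{"travel":[-0.046,0.006,0.004],"angular":[0.004,-0.048,0.064]}]}}

```text
time: 4.5
position: [0.4737, 0.3614, 0.7553]
tool_rot: [1.278, 2.365, 0.746]
ft_force: [1.3, -0.4, -0.3]
grip_width: 0.998
```

```bash
python3 st.py
```

```text
4.5 q [-2.33 -0.25  1.07  0.94  0.63  1.73 -0.34] p [0.4737 0.3614 0.7553] 
tau [ -0.8   7.9  -8.  -24.8   1.1  -2.7  -0.1]
[[-0.532  0.661  0.529]
 [ 0.845  0.455  0.281]
 [-0.055  0.597 -0.8  ]]
```

Call:
{"method": "servo_tool", "body": {"series": [{"travel":[-0.046,0.004,0.004],"angular":[0.004,-0.048,0.064]},{"travel":[-0.046,0.004,0.004],"angular":[0.004,-0.048,0.064]},{"travel":[-0.046,0.004,0.004],"angular":[0.004,-0.048,0.064]},{"travel":[-0.046,0.004,0.004],"angular":[0.004,-0.048,0.064]},{"travel":[-0.046,0.004,0.004],"angular":[0.004,-0.048,0.064]}]}}

```text
time: 5.0
position: [0.5883, 0.1616, 0.7646]
tool_rot: [1.677, 2.007, 0.617]
ft_force: [0.6, -0.2, 0.6]
grip_width: 0.998
```

```bash
python3 st.py
python3 - <<'E'
from h import *
cv2.imwrite("pics/side4.png",ctrl.get_image("side")[:,:,::-1])
cv2.imwrite("pics/scene4.png",ctrl.get_image("scene")[:,:,::-1])
E
```

```text
5.0 q [-2.17 -0.27  1.21  0.88  0.73  1.77 -0.36] p [0.5883 0.1616 0.7646] 
tau [ -1.6  16.   -7.8 -23.3   0.9  -2.8   0.1]
[[-0.159  0.784  0.6  ]
 [ 0.986  0.161  0.052]
 [-0.056  0.6   -0.798]]
```

View pics/scene4.png

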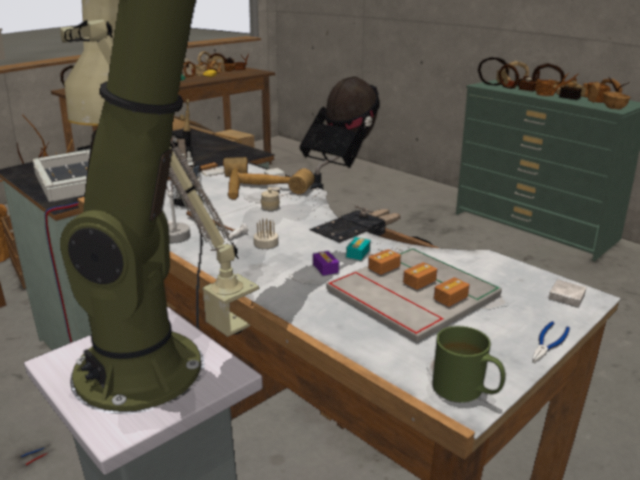

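View pics/side4.png

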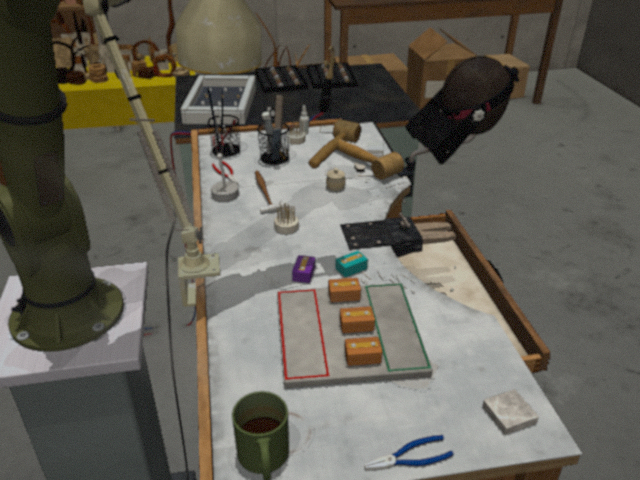

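Call:
{"method": "servo_tool", "body": {"series": [{"travel":[-0.046,0.002,0.002],"angular":[0.004,-0.048,0.064]},{"travel":[-0.046,0.002,0.002],"angular":[0.004,-0.048,0.064]},{"travel":[-0.046,0.002,0.002],"angular":[0.004,-0.048,0.064]},{"travel":[-0.046,0,0],"angular":[0.004,-0.048,0.064]},{"travel":[-0.046,0,0],"angular":[0.004,-0.048,0.064]}]}}

```text
time: 5.6
position: [0.5959, -0.0647, 0.7771]
tool_rot: [1.996, 1.6, 0.475]
ft_force: [0.4, 0.8, 0.1]
grip_width: 0.998
```

```bash
python3 st.py
```

```text
5.6 q [-1.84 -0.29  1.19  0.85  0.8   1.82 -0.39] p [ 0.5959 -0.0647  0.7771] 
tau [ -4.5  16.9  -7.1 -22.4   1.2  -2.7   0. ]
[[ 0.236  0.783  0.576]
 [ 0.97  -0.156 -0.186]
 [-0.056  0.603 -0.796]]
```

```bash
cat > kin.py <<'E'
import numpy as np, itertools
from scipy.spatial.transform import Rotation as Ro
from scipy.optimize import least_squares
def Rz(a): return Ro.from_rotvec([0,0,a]).as_matrix()
def Ry(a): return Ro.from_rotvec([0,a,0]).as_matrix()
def fk(q,p,sg):
    h,L1,a1,L2,a2,T,a3=p
    R=Rz(sg[0]*q[0])@Ry(q[1]); x=np.array([0,0,h])
    R=R@Rz(sg[1]*q[2]); x=x+R@[a1,0,L1]; el=x
    R=R@Ry(q[3]); R=R@Rz(sg[2]*q[4]); x=x+R@[-a1 if a2 is None else a2,0,L2]; wr=x
    R=R@Ry(q[5]); R=R@Rz(sg[3]*q[6]); x=x+R@[0,0,T]
    return x,R,el,wr
E
python3 - <<'E'
from kin import *
D=[([-1.31989,0.32181,-0.0701,1.45164,0.02258,1.37081,-0.05687],[.1524,.6313,.2325],[-.371,-3.1195,.003]),
([-1.809,.475,-.031,.978,.709,1.987,-.308],[.0739,.6509,.4594],[.284,2.398,-.106]),
([-2.134,.662,.298,1.168,1.123,2.04,-.33],[.0757,.6505,.4593],[.202,1.682,-.177]),
([-2.439,.224,1.127,.941,-.047,2.052,-.019],[.0594,.5211,.6104],[.356,2.955,.045]),
([-2.55,-.3,.51,1.16,.55,1.69,-.4],[.0384,.5219,.7264],[.247,2.869,.941]),
([-2.44,-.26,.82,1.04,.58,1.70,-.35],[.2851,.4947,.7403],[.808,2.657,.853]),
([-2.33,-.25,1.07,.94,.63,1.73,-.34],[.4737,.3614,.7553],[1.278,2.365,.746]),
([-2.17,-.27,1.21,.88,.73,1.77,-.36],[.5883,.1616,.7646],[1.677,2.007,.617]),
([-1.84,-.29,1.19,.85,.8,1.82,-.39],[.5959,-.0647,.7771],[1.996,1.6,.475])]
best=None
for sg in itertools.product([1,-1],repeat=4):
    E=[fk(q,[0]*7,sg)[1].T@Ro.from_rotvec(r).as_matrix() for q,x,r in D]
    m=Ro.from_matrix(np.array(E)); sp=(m.mean().inv()*m).magnitude().max(); print(sg,round(sp,3))
    if best is None or sp<best[0]: best=(sp,sg,m.mean().as_rotvec())
print(best)
sg=best[1]
r=least_squares(lambda p:np.concatenate([fk(q,p,sg)[0]-x for q,x,_ in D]),[.36,.5,0,.5,0,.45,0])
print(r.x.round(4),np.abs(r.fun).max())
for q,x,_ in D: _,_,el,wr=fk(q,r.x,sg); print(el.round(2),wr.round(2))
E
```

```text
(1, 1, 1, 1) 2.519
(1, 1, 1, -1) 2.152
(1, 1, -1, 1) 2.172
(1, 1, -1, -1) 2.335
(1, -1, 1, 1) 1.991
(1, -1, 1, -1) 1.578
(1, -1, -1, 1) 1.926
(1, -1, -1, -1) 2.058
(-1, 1, 1, 1) 3.002
(-1, 1, 1, -1) 2.534
(-1, 1, -1, 1) 1.941
(-1, 1, -1, -1) 1.516
(-1, -1, 1, 1) 1.509
(-1, -1, 1, -1) 1.246
(-1, -1, -1, 1) 0.534
(-1, -1, -1, -1) 0.007
(np.float64(0.007484122981902632), (-1, -1, -1, -1), array([-7.37901832e-05, -1.25450694e-03,  1.57124651e+00]))
[0.2566 0.49   0.0095 0.4998 0.0265 0.3628 0.    ] 0.025834133882393806
[0.04 0.16 0.72] [0.13 0.64 0.59]
[-0.06  0.23  0.69] [-0.17  0.71  0.73]
[-0.16  0.26  0.64] [-0.27  0.73  0.52]
[-0.08  0.08  0.73] [-0.02  0.52  0.96]
[ 0.12 -0.07  0.73] [-0.02  0.31  1.02]
[ 0.1  -0.07  0.73] [0.14 0.33 1.03]
[ 0.09 -0.08  0.73] [0.28 0.26 1.05]
[ 0.08 -0.1   0.73] [0.37 0.14 1.06]
[ 0.04 -0.13  0.73] [ 0.39 -0.    1.07]
```

Call:
{"method": "servo_tool", "body": {"series": [{"travel":[-0.02,-0.026,0.035],"angular":[0.05,0,0]},{"travel":[-0.02,-0.024,0.037],"angular":[0.05,0,0]},{"travel":[-0.02,-0.022,0.039],"angular":[0.05,0,0]},{"travel":[-0.02,-0.02,0.04],"angular":[0.05,0,0]},{"travel":[-0.02,-0.018,0.041],"angular":[0.05,0,0]}]}}

```text
time: 6.1
position: [0.5775, -0.1719, 0.5678]
tool_rot: [2.168, 1.728, 0.292]
ft_force: [0.3, -1.0, 0.1]
grip_width: 1.002
```

```bash
python3 st.py
```

```text
6.1 q [-1.22 -0.28  1.09  1.29  0.43  1.59 -0.23] p [ 0.5775 -0.1719  0.5678] 
tau [ -1.1   4.2  -9.1 -32.    1.1  -1.2  -0.5]
[[ 0.234  0.898  0.373]
 [ 0.971 -0.193 -0.143]
 [-0.057  0.395 -0.917]]
```

Call:
{"method": "servo_tool", "body": {"series": [{"travel":[0,-0.018,0.042],"angular":[0.08,0,0]},{"travel":[0,-0.015,0.043],"angular":[0.08,0,0]},{"travel":[0,-0.011,0.045],"angular":[0.08,0,0]},{"travel":[0,-0.007,0.045],"angular":[0.08,0,0]},{"travel":[0,-0.003,0.045],"angular":[0.08,0,0]}]}}

```text
time: 6.6
position: [0.5787, -0.1815, 0.3552]
tool_rot: [2.413, 1.914, -0.048]
ft_force: [0.2, 1.3, 1.7]
grip_width: 1.003
```

```bash
python3 st.py;  python3 - <<'E'
from h import *
cv2.imwrite("pics/side5.png",ctrl.get_image("side")[:,:,::-1])
cv2.imwrite("pics/wrist5.png",ctrl.get_image("wrist")[:,:,::-1])
c=ctrl.calibration('wrist');print(c['rvec'].tolist(),c['tvec'].tolist())
E
```

```text
6.6 q [-0.7   0.31  1.19  1.42 -0.24  1.56  0.24] p [ 0.5787 -0.1815  0.3552] 
tau [ -1.1 -34.4  12.5 -27.4   1.3  -0.5  -0.5]
[[ 0.228  0.974  0.013]
 [ 0.972 -0.227 -0.067]
 [-0.062  0.028 -0.998]]
[-2.7497165267185673, 0.3246526136595166, 0.038474143350285456] [-0.6083592694480199, -0.1296025738379001, 0.4686594484532994]
```

View pics/wrist5.png

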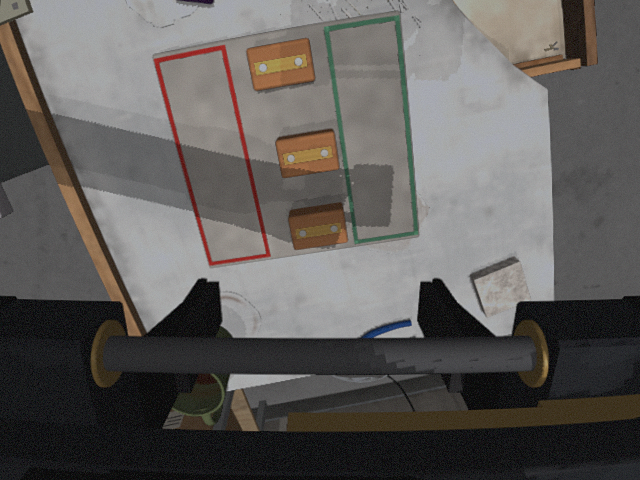

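View pics/side5.png

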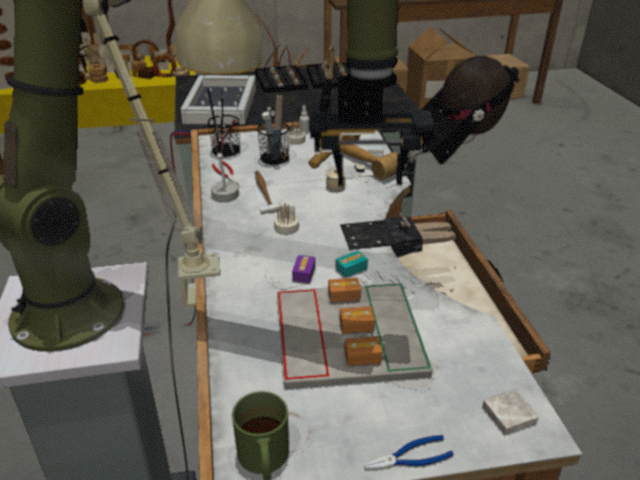

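```bash
cat > meas.py <<'E'
from h import *
LOC=np.array([(-.133,.125),(-.053,.125),(-.053,-.125),(-.133,-.125),(.053,.125),(.133,.125),(.133,-.125),(.053,-.125)])
def fit(l,w):
    lc=l-l.mean(0); wc=w-w.mean(0)
    th=np.arctan2((lc[:,0]*wc[:,1]-lc[:,1]*wc[:,0]).sum(),(lc*wc).sum())
    R=np.array([[np.cos(th),-np.sin(th)],[np.sin(th),np.cos(th)]]); o=w.mean(0)-R@l.mean(0)
    return th,o,R,np.abs(w-o-l@R.T).max()
E
python3 - <<'E'
from meas import *
c=dict(ctrl.calibration('wrist'));c['rvec']=np.array([-2.7497165267185673, 0.3246526136595166, 0.038474143350285456]);c['tvec']=np.array([-0.6083592694480199, -0.1296025738379001, 0.4686594484532994])
px=[(155,60),(223,47),(269,256),(211,265),(327,28),(400,16),(417,236),(354,242)]
th,o,R,e=fit(LOC,p2w('wrist',px,.02,c)[:,:2]);print(th,o,e)
q=p2w('wrist',[(262,68),(298,62),(291,158),(326,153),(303,233),(335,229)],.054,c)[:,:2]
for i in range(3):
    m=(q[2*i]+q[2*i+1])/2;d=q[2*i+1]-q[2*i];print(m.round(4),np.arctan2(d[1],d[0]).round(3),(R.T@(m-o)).round(4),np.linalg.norm(d).round(4))
E
```

```text
-0.07854529315652528 [ 0.55638233 -0.16778507] 0.0037625559769540184
[ 0.5664 -0.0734] -0.082 [0.0026 0.0949] 0.0367
[ 0.5724 -0.1693] -0.093 [ 0.0161 -0.0003] 0.038
[ 0.5633 -0.2565] -0.105 [ 0.0139 -0.0879] 0.037
```

```bash
cat > go.py <<'E'
# usage: go.py x y z [n]  -> rows from current measured pose to world target, tool down, jaw heading -0.077
import sys
from h import *
from scipy.spatial.transform import Rotation as Ro
x,y,z=map(float,sys.argv[1:4]); n=int(sys.argv[4]) if len(sys.argv)>4 else 5
s=ctrl.get_state();R=Ro.from_rotvec(s['tool_rot']);h=-0.077
yy=np.array([np.cos(h),np.sin(h),0]);zz=np.array([0,0,-1.]);Rd=Ro.from_matrix(np.c_[np.cross(yy,zz),yy,zz])
rv=(R.inv()*Rd).as_rotvec();d=np.array([x,y,z])-s['position']
print('t',round(s['time'],2),'pos',s['position'].round(4),'q',s['joint_positions'].round(2)); print('delta world',d.round(4),'rot total tool',rv.round(4))
Rc=R
for i in range(n):
    print('travel',Rc.inv().apply(d/n).round(4).tolist(),'ang',(rv/n).round(4).tolist()); Rc=Rc*Ro.from_rotvec(rv/n)
E
python3 go.py .571 -.169 .12 5
```

```text
t 6.7 pos [ 0.577  -0.1809  0.3489] q [-0.7   0.32  1.19  1.43 -0.23  1.56  0.23]
delta world [-0.006   0.0119 -0.2289] rot total tool [ 0.0111  0.0707 -0.1547]
travel [0.0052, -0.0025, 0.0455] ang [0.0022, 0.0141, -0.0309]
travel [0.0046, -0.0022, 0.0456] ang [0.0022, 0.0141, -0.0309]
travel [0.0041, -0.002, 0.0456] ang [0.0022, 0.0141, -0.0309]
travel [0.0035, -0.0018, 0.0457] ang [0.0022, 0.0141, -0.0309]
travel [0.0029, -0.0016, 0.0457] ang [0.0022, 0.0141, -0.0309]
```

Starting with the middle block (B).

Call:
{"method": "servo_tool", "body": {"series": [{"travel":[0.005,-0.002,0.045],"angular":[0.002,0.014,-0.031]},{"travel":[0.0045,-0.002,0.045],"angular":[0.002,0.014,-0.031]},{"travel":[0.004,-0.002,0.045],"angular":[0.002,0.014,-0.031]},{"travel":[0.0035,-0.002,0.045],"angular":[0.002,0.014,-0.031]},{"travel":[0.003,-0.002,0.045],"angular":[0.002,0.014,-0.031]}], "claw": 0.087, "squeeze": 20}}

```text
time: 7.2
position: [0.5772, -0.1683, 0.133]
tool_rot: [2.289, 2.132, 0.029]
ft_force: [1.6, 0.3, 0.6]
grip_width: 1.0
```

```bash
python3 go.py .571 -.169 .08 1;  python3 - <<'E'
from h import *
cv2.imwrite("pics/side6.png",ctrl.get_image("side")[:,:,::-1])
E
```

```text
t 7.2 pos [ 0.5772 -0.1683  0.133 ] q [-0.59  0.42  1.04  1.75 -0.41  1.18  0.5 ]
delta world [-0.0062 -0.0007 -0.053 ] rot total tool [ 0.0224 -0.0046  0.0063]
travel [-0.0013, -0.0073, 0.0528] ang [0.0224, -0.0046, 0.0063]
```

View pics/side6.png

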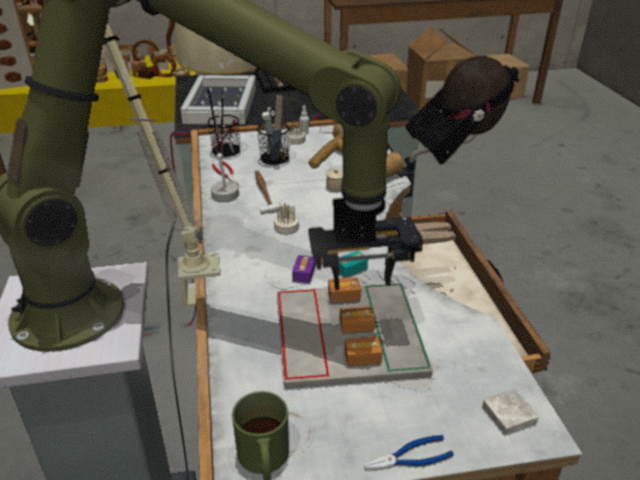

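Call:
{"method": "servo_tool", "body": {"series": [{"travel":[0,-0.002,0.04],"angular":[0.01,0,0]},{"travel":[0,0,0],"angular":[0,0,0]},{"travel":[0,0,0],"angular":[0,0,0]}]}}

```text
time: 7.55
position: [0.5751, -0.1688, 0.0937]
tool_rot: [2.298, 2.136, 0.012]
ft_force: [0.1, -0.7, 0.1]
grip_width: 1.001
```

```bash
python3 go.py .571 -.169 .037 2;  python3 - <<'E'
from h import *
a=ctrl.get_image("side")[:,:,::-1][230:400,260:460];cv2.imwrite("pics/side7.png",cv2.resize(a,None,fx=4,fy=3.5))
a=ctrl.get_image("wrist")[:,:,::-1];cv2.imwrite("pics/wrist7.png",a)
E
```

```text
t 7.55 pos [ 0.5751 -0.1688  0.0937] q [-0.55  0.48  1.    1.78 -0.45  1.13  0.52]
delta world [-0.0041 -0.0002 -0.0567] rot total tool [ 0.0082 -0.0024  0.0042]
travel [-0.0003, -0.0023, 0.0283] ang [0.0041, -0.0012, 0.0021]
travel [-0.0003, -0.0021, 0.0283] ang [0.0041, -0.0012, 0.0021]
```

View pics/side7.png

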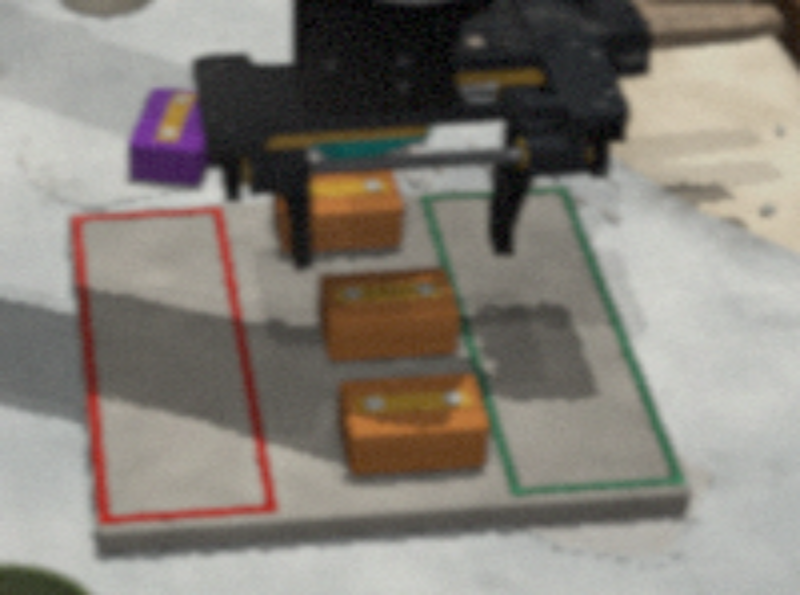

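View pics/wrist7.png

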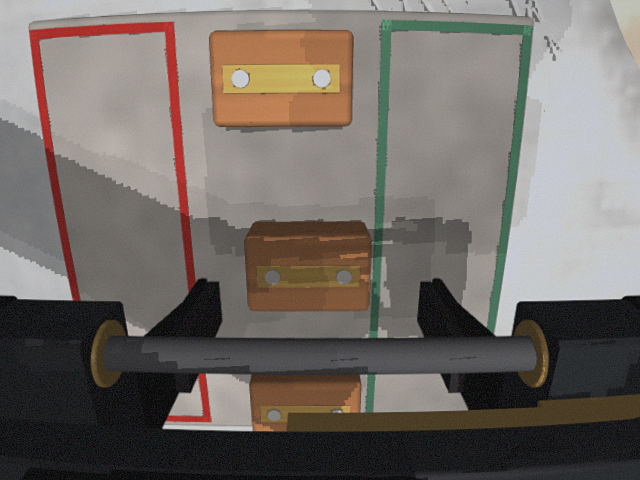

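Run:
```python
from meas import *
q=p2w('wrist',[(240,78),(321,78),(272,277),(344,277),(274,415),(339,414)],.054)[:,:2]
for i in range(3): print(((q[2*i]+q[2*i+1])/2).round(4), np.arctan2(*(q[2*i+1]-q[2*i])[::-1]).round(3),np.linalg.norm(q[2*i+1]-q[2*i]).round(4))
print(p2w('wrist',[(31,29),(174,22),(380,21),(531,23)],.02).round(4))
```

```text
[ 0.5659 -0.0733] -0.08 0.0358
[ 0.5703 -0.1689] -0.077 0.0363
[ 0.5622 -0.2551] -0.059 0.0376
[[ 0.4331 -0.0319  0.02  ]
 [ 0.5117 -0.0386  0.02  ]
 [ 0.6163 -0.0467  0.02  ]
 [ 0.6958 -0.0507  0.02  ]]
```

Call:
{"method": "servo_tool", "body": {"series": [{"travel":[0,-0.002,0.03],"angular":[0.004,-0.001,0.002]},{"travel":[0,-0.0025,0.024],"angular":[0.004,-0.001,0.002]},{"travel":[0,0,0],"angular":[0,0,0]},{"travel":[0,0,0],"angular":[0,0,0]}]}}

```text
time: 8.05
position: [0.5704, -0.1687, 0.0386]
tool_rot: [-2.305, -2.134, 0.001]
ft_force: [0.3, -0.6, 0.2]
grip_width: 1.003
```

```bash
python3 go.py .5705 -.169 .036 1
```

```text
t 8.05 pos [ 0.5704 -0.1687  0.0386] q [-0.51  0.54  0.95  1.82 -0.51  1.04  0.56]
delta world [ 0.0001 -0.0003 -0.0026] rot total tool [-0.0011  0.0002  0.0001]
travel [-0.0003, 0.0001, 0.0026] ang [-0.0011, 0.0002, 0.0001]
```

Call:
{"method": "servo_tool", "body": {"series": [{"travel":[0,0,0.002],"angular":[0,0,0]},{"travel":[0,0,0],"angular":[0,0,0]},{"travel":[0,0,0],"angular":[0,0,0]}], "claw": 0.069}}

```text
time: 8.35
position: [0.5698, -0.1685, 0.0355]
tool_rot: [-2.304, -2.133, 0.002]
ft_force: [0.2, -0.1, 0.1]
grip_width: 0.833
```

Call:
{"method": "servo_tool", "body": {"series": [{"travel":[0,-0.003,0],"angular":[0,0,0]},{"travel":[0,-0.003,0],"angular":[0,0,0]},{"travel":[0,-0.003,0],"angular":[0,0,0]}]}}

```text
time: 8.65
position: [0.5612, -0.1677, 0.0351]
tool_rot: [-2.305, -2.134, 0.001]
ft_force: [4.2, 0.4, -0.6]
grip_width: 0.795
```

Call:
{"method": "servo_tool", "body": {"series": [{"travel":[0,-0.003,0],"angular":[0,0,0]}]}}

```text
time: 8.75
position: [0.558, -0.1674, 0.0351]
tool_rot: [-2.304, -2.134, 0.002]
ft_force: [3.8, -0.3, 0.7]
grip_width: 0.791
```

Call:
{"method": "servo_tool", "body": {"series": [{"travel":[0,-0.003,0],"angular":[0,0,0]}]}}

```text
time: 8.85
position: [0.5549, -0.1672, 0.0351]
tool_rot: [-2.304, -2.134, 0.002]
ft_force: [4.0, -0.6, 1.2]
grip_width: 0.789
```

Call:
{"method": "servo_tool", "body": {"series": [{"travel":[0,-0.003,0],"angular":[0,0,0]}]}}

```text
time: 8.95
position: [0.5518, -0.167, 0.0351]
tool_rot: [-2.304, -2.133, 0.002]
ft_force: [4.9, -0.7, 1.7]
grip_width: 0.793
```

Call:
{"method": "servo_tool", "body": {"series": [{"travel":[0,-0.003,0],"angular":[0,0,0]}]}}

```text
time: 9.05
position: [0.5488, -0.1668, 0.0351]
tool_rot: [-2.304, -2.133, 0.002]
ft_force: [4.6, -0.8, 2.4]
grip_width: 0.792
```

Call:
{"method": "servo_tool", "body": {"series": [{"travel":[0,-0.003,0],"angular":[0,0,0]}]}}

```text
time: 9.15
position: [0.5457, -0.1666, 0.0351]
tool_rot: [-2.304, -2.133, 0.002]
ft_force: [4.7, -0.6, 2.0]
grip_width: 0.8
```

Call:
{"method": "servo_tool", "body": {"series": [{"travel":[0,-0.003,0],"angular":[0,0,0]}]}}

```text
time: 9.25
position: [0.5427, -0.1664, 0.0351]
tool_rot: [-2.304, -2.133, 0.002]
ft_force: [4.7, -0.1, 1.8]
grip_width: 0.793
```

Call:
{"method": "servo_tool", "body": {"series": [{"travel":[0,0.002,0],"angular":[0,0,0]},{"travel":[0,0,0],"angular":[0,0,0]},{"travel":[0,0,-0.045],"angular":[0,0,0]},{"travel":[0,0,-0.025],"angular":[0,0,0]},{"travel":[0,0,0],"angular":[0,0,0]}], "claw": 0.087}}

```text
time: 9.75
position: [0.5453, -0.1674, 0.1072]
tool_rot: [-2.305, -2.133, 0.001]
ft_force: [0.2, 0.8, 0.6]
grip_width: 0.997
```

```bash
python3 go.py .567 -.0755 .095 3
```

```text
t 9.75 pos [ 0.5453 -0.1674  0.1072] q [-0.62  0.41  1.06  1.83 -0.39  1.13  0.5 ]
delta world [ 0.0217  0.0919 -0.0122] rot total tool [-0.0007 -0.     -0.0005]
travel [0.0311, 0.0048, 0.0041] ang [-0.0002, -0.0, -0.0002]
travel [0.0311, 0.0048, 0.0041] ang [-0.0002, -0.0, -0.0002]
travel [0.0311, 0.0048, 0.0041] ang [-0.0002, -0.0, -0.0002]
```

Call:
{"method": "servo_tool", "body": {"series": [{"travel":[0.031,0.005,0.004],"angular":[0,0,0]},{"travel":[0.031,0.005,0.004],"angular":[0,0,0]},{"travel":[0.031,0.005,0.004],"angular":[0,0,0]},{"travel":[0,0,0],"angular":[0,0,0]},{"travel":[0,0,0],"angular":[0,0,0]}]}}

```text
time: 10.25
position: [0.5651, -0.0742, 0.0911]
tool_rot: [-2.3, -2.133, 0.009]
ft_force: [-0.1, -0.0, -0.6]
grip_width: 1.002
```

```bash
python3 go.py .567 -.0755 .036 2;  python3 - <<'E'
from h import *
a=ctrl.get_image("wrist")[:,:,::-1];cv2.imwrite("pics/wrist8.png",a)
E
```

```text
t 10.25 pos [ 0.5651 -0.0742  0.0911] q [-0.76  0.43  1.03  1.84 -0.4   1.11  0.34]
delta world [ 0.0019 -0.0013 -0.0551] rot total tool [-0.0073  0.0008  0.0019]
travel [-0.0006, 0.0012, 0.0275] ang [-0.0037, 0.0004, 0.0009]
travel [-0.0006, 0.0011, 0.0275] ang [-0.0037, 0.0004, 0.0009]
```

View pics/wrist8.png

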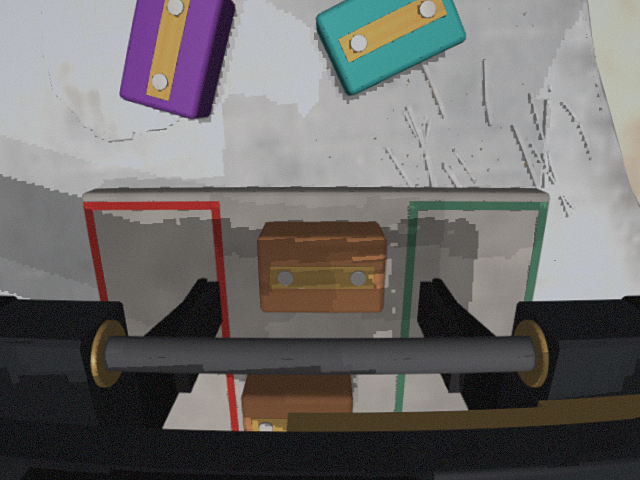

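Call:
{"method": "servo_tool", "body": {"series": [{"travel":[0,0.001,0.028],"angular":[-0.004,0,0.001]},{"travel":[0,0.001,0.026],"angular":[-0.004,0,0.001]},{"travel":[0,0,0],"angular":[0,0,0]}]}}

```text
time: 10.6
position: [0.5648, -0.0763, 0.0355]
tool_rot: [-2.31, -2.128, 0.004]
ft_force: [-0.4, 0.4, -0.1]
grip_width: 0.999
```

Call:
{"method": "servo_tool", "body": {"series": [{"travel":[0,0,0.001],"angular":[0,0,0]},{"travel":[0,0,0],"angular":[0,0,0]},{"travel":[0,0,0],"angular":[0,0,0]}], "claw": 0.069}}

```text
time: 10.9
position: [0.5693, -0.0755, 0.0389]
tool_rot: [2.305, 2.128, 0.007]
ft_force: [0.5, 0.0, 1.0]
grip_width: 0.83
```

Call:
{"method": "servo_tool", "body": {"series": [{"travel":[0,-0.003,0],"angular":[0,0,0]},{"travel":[0,-0.003,0],"angular":[0,0,0]},{"travel":[0,-0.003,0],"angular":[0,0,0]}]}}

```text
time: 11.2
position: [0.5611, -0.0744, 0.0384]
tool_rot: [2.303, 2.128, 0.009]
ft_force: [4.4, -0.8, -0.5]
grip_width: 0.796
```

Call:
{"method": "servo_tool", "body": {"series": [{"travel":[0,-0.003,0],"angular":[0,0,0]}]}}

```text
time: 11.3
position: [0.5578, -0.074, 0.0383]
tool_rot: [2.303, 2.128, 0.008]
ft_force: [4.3, 0.0, -0.6]
grip_width: 0.793
```

Call:
{"method": "servo_tool", "body": {"series": [{"travel":[0,-0.003,0],"angular":[0,0,0]}]}}

```text
time: 11.4
position: [0.5545, -0.0737, 0.0381]
tool_rot: [2.303, 2.129, 0.008]
ft_force: [5.8, -1.7, -0.3]
grip_width: 0.799
```

Call:
{"method": "servo_tool", "body": {"series": [{"travel":[0,-0.003,0],"angular":[0,0,0]}]}}

```text
time: 11.5
position: [0.5516, -0.0735, 0.0381]
tool_rot: [2.303, 2.129, 0.008]
ft_force: [5.0, -0.7, 0.3]
grip_width: 0.797
```

Call:
{"method": "servo_tool", "body": {"series": [{"travel":[0,-0.003,0],"angular":[0,0,0]}]}}

```text
time: 11.6
position: [0.5486, -0.0732, 0.0381]
tool_rot: [2.303, 2.129, 0.008]
ft_force: [5.3, -0.5, 0.9]
grip_width: 0.791
```

Call:
{"method": "servo_tool", "body": {"series": [{"travel":[0,0.003,0],"angular":[0,0,0]},{"travel":[0,0.003,0],"angular":[0,0,0]},{"travel":[0,0.003,0],"angular":[0,0,0]},{"travel":[0,0.003,0],"angular":[0,0,0]}]}}

```text
time: 12.0
position: [0.5546, -0.0738, 0.0364]
tool_rot: [-2.303, -2.127, 0.006]
ft_force: [-14.6, 2.7, 10.9]
grip_width: 0.798
```

Call:
{"method": "servo_tool", "body": {"series": [{"travel":[0,0.003,0],"angular":[0,0,0]}]}}

```text
time: 12.1
position: [0.5566, -0.0742, 0.0361]
tool_rot: [-2.302, -2.126, 0.008]
ft_force: [-11.9, 1.1, 8.1]
grip_width: 0.796
```

Call:
{"method": "servo_tool", "body": {"series": [{"travel":[0,0.003,0],"angular":[0,0,0]}]}}

```text
time: 12.2
position: [0.5599, -0.0745, 0.0361]
tool_rot: [-2.303, -2.126, 0.007]
ft_force: [-11.5, 1.7, 7.9]
grip_width: 0.793
```

Call:
{"method": "servo_tool", "body": {"series": [{"travel":[0,0.003,0],"angular":[0,0,0]}]}}

```text
time: 12.3
position: [0.5631, -0.0749, 0.0361]
tool_rot: [-2.303, -2.127, 0.007]
ft_force: [-11.0, 1.6, 7.1]
grip_width: 0.795
```

Call:
{"method": "servo_tool", "body": {"series": [{"travel":[0,0.003,0],"angular":[0,0,0]}]}}

```text
time: 12.4
position: [0.5662, -0.0751, 0.0361]
tool_rot: [-2.303, -2.127, 0.007]
ft_force: [-9.6, 1.3, 6.6]
grip_width: 0.795
```

Call:
{"method": "servo_tool", "body": {"series": [{"travel":[0,0.003,0],"angular":[0,0,0]}]}}

```text
time: 12.5
position: [0.5693, -0.0754, 0.0361]
tool_rot: [-2.304, -2.127, 0.006]
ft_force: [-10.7, 0.4, 6.5]
grip_width: 0.792
```

Call:
{"method": "servo_tool", "body": {"series": [{"travel":[0,-0.002,0],"angular":[0,0,0]},{"travel":[0,0,0],"angular":[0,0,0]},{"travel":[0,0,-0.045],"angular":[0,0,0]},{"travel":[0,0,-0.025],"angular":[0,0,0]},{"travel":[0,0,0],"angular":[0,0,0]}], "claw": 0.087}}

```text
time: 13.0
position: [0.5751, -0.0759, 0.1113]
tool_rot: [2.302, 2.126, 0.013]
ft_force: [0.7, 0.4, -0.9]
grip_width: 0.992
```

```bash
python3 go.py .5625 -.2555 .095 4;  python3 - <<'E'
from h import *
a=ctrl.get_image("side")[:,:,::-1][230:400,260:460];cv2.imwrite("pics/side9.png",cv2.resize(a,None,fx=4,fy=3.5))
a=ctrl.get_image("wrist")[:,:,::-1];cv2.imwrite("pics/wrist9.png",a)
E
```

```text
t 13.0 pos [ 0.5751 -0.0759  0.1113] q [-0.77  0.41  1.04  1.81 -0.39  1.13  0.33]
delta world [-0.0126 -0.1796 -0.0163] rot total tool [ 0.0115 -0.0008 -0.0021]
travel [-0.045, 0.0004, 0.004] ang [0.0029, -0.0002, -0.0005]
travel [-0.045, 0.0003, 0.004] ang [0.0029, -0.0002, -0.0005]
travel [-0.045, 0.0003, 0.0041] ang [0.0029, -0.0002, -0.0005]
travel [-0.045, 0.0003, 0.0041] ang [0.0029, -0.0002, -0.0005]
```

View pics/side9.png

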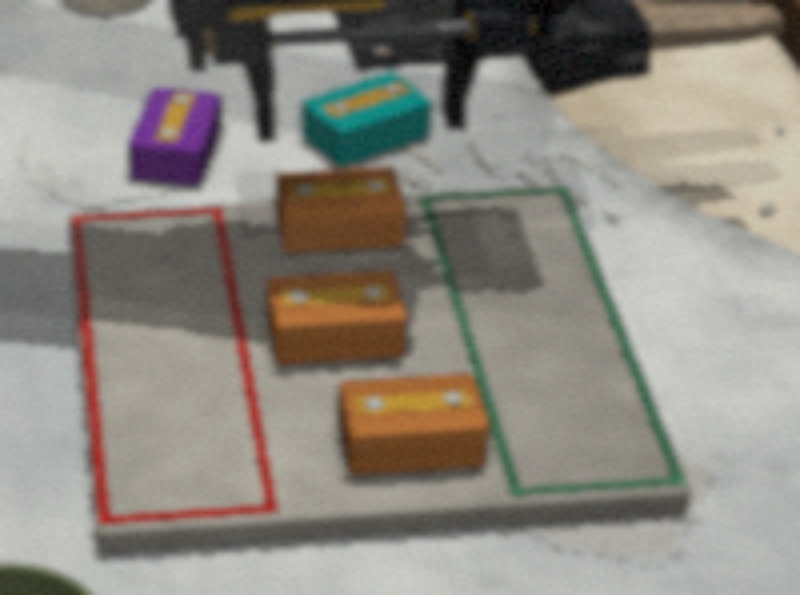

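View pics/wrist9.png

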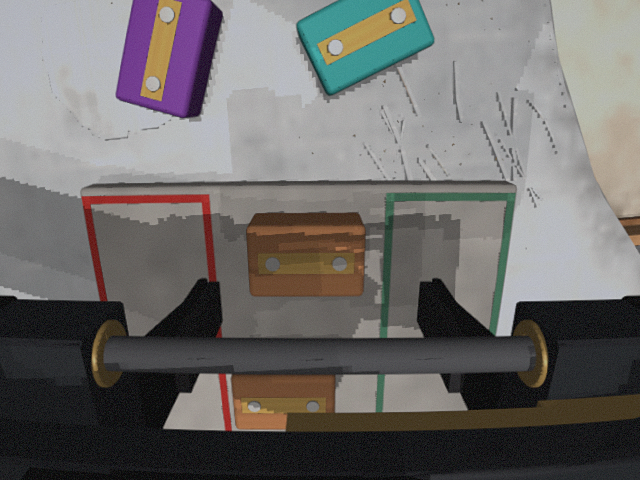

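Call:
{"method": "servo_tool", "body": {"series": [{"travel":[-0.045,0,0.004],"angular":[0.003,0,0]},{"travel":[-0.045,0,0.004],"angular":[0.003,0,0]},{"travel":[-0.045,0,0.004],"angular":[0.003,0,0]},{"travel":[-0.045,0,0.004],"angular":[0.003,0,0]},{"travel":[0,0,0],"angular":[0,0,0]}]}}

```text
time: 13.6
position: [0.5534, -0.2634, 0.0903]
tool_rot: [-2.317, -2.116, 0.017]
ft_force: [-1.2, -0.2, 0.4]
grip_width: 0.998
```

Call:
{"method": "servo_tool", "body": {"series": [{"travel":[0,0,0],"angular":[0,0,0]},{"travel":[0,0,0],"angular":[0,0,0]}]}}

```text
time: 13.8
position: [0.5579, -0.253, 0.0904]
tool_rot: [-2.3, -2.128, 0.008]
ft_force: [0.1, 1.3, -0.5]
grip_width: 0.999
```

```bash
python3 go.py .5625 -.2555 .040 2;  python3 - <<'E'
from h import *
a=ctrl.get_image("wrist")[:,:,::-1];cv2.imwrite("pics/wrist10.png",a)
E
```

```text
t 13.8 pos [ 0.5579 -0.253   0.0904] q [-0.38  0.53  0.99  1.73 -0.47  1.16  0.67]
delta world [ 0.0046 -0.0025 -0.0504] rot total tool [-0.0092 -0.0015 -0.0007]
travel [-0.0011, 0.0026, 0.0252] ang [-0.0046, -0.0008, -0.0004]
travel [-0.0011, 0.0025, 0.0252] ang [-0.0046, -0.0008, -0.0004]
```

View pics/wrist10.png

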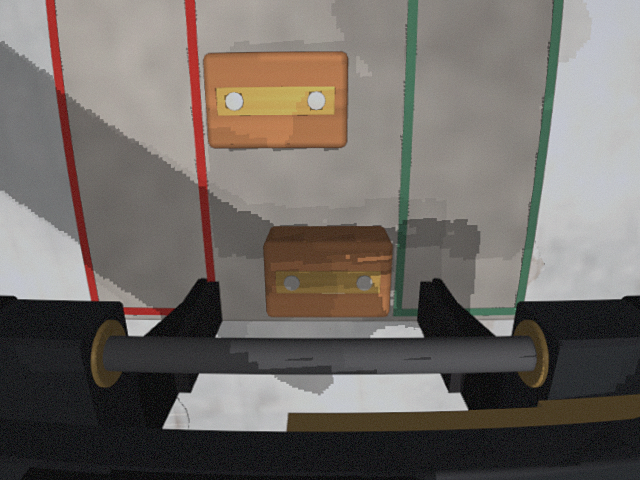

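Call:
{"method": "servo_tool", "body": {"series": [{"travel":[-0.001,0.0025,0.025],"angular":[-0.004,0,0]},{"travel":[-0.001,0.0025,0.025],"angular":[-0.004,0,0]},{"travel":[0,0,0],"angular":[0,0,0]},{"travel":[0,0,0],"angular":[0,0,0]}]}}

```text
time: 14.25
position: [0.5627, -0.2556, 0.0416]
tool_rot: [-2.305, -2.134, -0.0]
ft_force: [-0.8, -0.1, 1.1]
grip_width: 1.002
```

Call:
{"method": "servo_tool", "body": {"series": [{"travel":[0,0,0],"angular":[0,0,0]},{"travel":[0,0,0],"angular":[0,0,0]},{"travel":[0,0,0],"angular":[0,0,0]}], "claw": 0.069}}

```text
time: 14.55
position: [0.5631, -0.2572, 0.0426]
tool_rot: [2.306, 2.131, 0.002]
ft_force: [-0.7, -0.0, 0.9]
grip_width: 0.833
```

Call:
{"method": "servo_tool", "body": {"series": [{"travel":[0,-0.003,0],"angular":[0,0,0]},{"travel":[0,-0.003,0],"angular":[0,0,0]},{"travel":[0,-0.003,0],"angular":[0,0,0]}]}}

```text
time: 14.85
position: [0.554, -0.2564, 0.0419]
tool_rot: [2.306, 2.131, 0.002]
ft_force: [2.2, -0.1, -0.9]
grip_width: 0.795
```

Call:
{"method": "servo_tool", "body": {"series": [{"travel":[0,-0.003,0],"angular":[0,0,0]}]}}

```text
time: 14.95
position: [0.5509, -0.2562, 0.0419]
tool_rot: [2.306, 2.131, 0.002]
ft_force: [2.8, -1.2, 0.6]
grip_width: 0.791
```

Call:
{"method": "servo_tool", "body": {"series": [{"travel":[0,-0.003,0],"angular":[0,0,0]}]}}

```text
time: 15.05
position: [0.5479, -0.2559, 0.0419]
tool_rot: [2.306, 2.131, 0.002]
ft_force: [2.2, -0.2, 1.6]
grip_width: 0.794
```

Call:
{"method": "servo_tool", "body": {"series": [{"travel":[0,-0.003,0],"angular":[0,0,0]}]}}

```text
time: 15.15
position: [0.5448, -0.2557, 0.0419]
tool_rot: [2.307, 2.131, 0.002]
ft_force: [2.1, -0.7, 2.6]
grip_width: 0.792
```

Call:
{"method": "servo_tool", "body": {"series": [{"travel":[0,-0.003,0],"angular":[0,0,0]}]}}

```text
time: 15.25
position: [0.5418, -0.2555, 0.0419]
tool_rot: [2.307, 2.131, 0.002]
ft_force: [2.0, -0.5, 2.0]
grip_width: 0.796
```

Call:
{"method": "servo_tool", "body": {"series": [{"travel":[0,-0.003,0],"angular":[0,0,0]}]}}

```text
time: 15.35
position: [0.5387, -0.2553, 0.0419]
tool_rot: [2.307, 2.131, 0.001]
ft_force: [2.9, -0.3, 1.6]
grip_width: 0.792
```

Call:
{"method": "servo_tool", "body": {"series": [{"travel":[0,-0.006,0],"angular":[0,0,0]},{"travel":[0,-0.009,0],"angular":[0,0,0]},{"travel":[0,-0.009,0],"angular":[0,0,0]},{"travel":[0,-0.009,0],"angular":[0,0,0]},{"travel":[0,-0.009,0],"angular":[0,0,0]}]}}

```text
time: 15.85
position: [0.4955, -0.2518, 0.0414]
tool_rot: [-2.308, -2.131, -0.001]
ft_force: [2.0, -1.4, 1.2]
grip_width: 0.793
```

Call:
{"method": "servo_tool", "body": {"series": [{"travel":[0,-0.009,0],"angular":[0,0,0]},{"travel":[0,-0.009,0],"angular":[0,0,0]},{"travel":[0,-0.009,0],"angular":[0,0,0]},{"travel":[0,-0.006,0],"angular":[0,0,0]},{"travel":[0,-0.003,0],"angular":[0,0,0]}]}}

```text
time: 16.35
position: [0.4597, -0.2488, 0.0413]
tool_rot: [-2.307, -2.131, -0.0]
ft_force: [1.5, 0.1, -0.2]
grip_width: 0.793
```

```bash
python3 go.py .454 -.2485 .0415 2
```

```text
t 16.35 pos [ 0.4597 -0.2488  0.0413] q [-0.46  0.4   1.06  2.   -0.42  0.98  0.72]
delta world [-0.0057  0.0003  0.0002] rot total tool [-0.0003 -0.0007 -0.0024]
travel [-0.0001, -0.0029, -0.0001] ang [-0.0001, -0.0003, -0.0012]
travel [-0.0001, -0.0029, -0.0001] ang [-0.0001, -0.0003, -0.0012]
```

Call:
{"method": "servo_tool", "body": {"series": [{"travel":[0,-0.003,0],"angular":[0,0,0]},{"travel":[0,-0.003,0],"angular":[0,0,0]},{"travel":[0,0,0],"angular":[0,0,0]}]}}

```text
time: 16.65
position: [0.454, -0.2484, 0.0413]
tool_rot: [-2.307, -2.131, 0.0]
ft_force: [-0.5, -0.6, 0.1]
grip_width: 0.794
```

Call:
{"method": "servo_tool", "body": {"series": [{"travel":[0,0.002,0],"angular":[0,0,0]},{"travel":[0,0,0],"angular":[0,0,0]},{"travel":[0,0,-0.04],"angular":[0,0,0]},{"travel":[0,0,-0.025],"angular":[0,0,0]},{"travel":[0,0,0],"angular":[0,0,0]}], "claw": 0.087}}

```text
time: 17.15
position: [0.4587, -0.2501, 0.1095]
tool_rot: [2.304, 2.129, 0.005]
ft_force: [-0.3, 0.6, 0.2]
grip_width: 0.992
```

```bash
python3 go.py .545 -.167 .095 4;  python3 - <<'E'
from h import *
a=ctrl.get_image("side")[:,:,::-1][230:400,260:460];cv2.imwrite("pics/side11.png",cv2.resize(a,None,fx=4,fy=3.5))
E
```

```text
t 17.15 pos [ 0.4587 -0.2501  0.1095] q [-0.57  0.28  1.16  1.95 -0.29  1.09  0.63]
delta world [ 0.0863  0.0831 -0.0145] rot total tool [ 0.0057  0.0008 -0.0022]
travel [0.0224, 0.0198, 0.0037] ang [0.0014, 0.0002, -0.0005]
travel [0.0224, 0.0199, 0.0037] ang [0.0014, 0.0002, -0.0005]
travel [0.0224, 0.0199, 0.0037] ang [0.0014, 0.0002, -0.0005]
travel [0.0224, 0.0199, 0.0036] ang [0.0014, 0.0002, -0.0005]
```

View pics/side11.png

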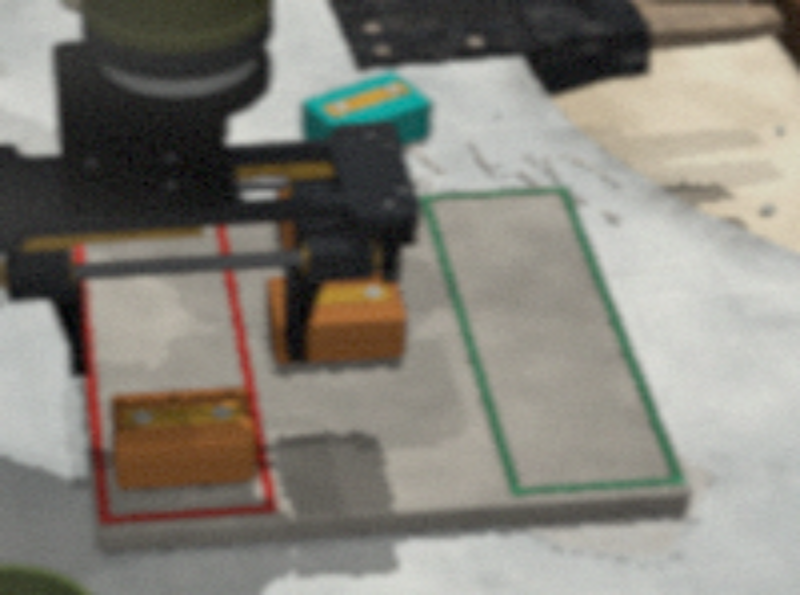

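Call:
{"method": "servo_tool", "body": {"series": [{"travel":[0.022,0.02,0.003],"angular":[0.001,0,0]},{"travel":[0.022,0.02,0.003],"angular":[0.001,0,0]},{"travel":[0.022,0.02,0.003],"angular":[0.001,0,0]},{"travel":[0.022,0.02,0.004],"angular":[0.001,0,0]},{"travel":[0,0,0],"angular":[0,0,0]}]}}

```text
time: 17.7
position: [0.5454, -0.1625, 0.0911]
tool_rot: [-2.296, -2.136, 0.005]
ft_force: [0.7, 0.4, 0.3]
grip_width: 0.999
```

Call:
{"method": "servo_tool", "body": {"series": [{"travel":[0,0,0],"angular":[0,0,0]},{"travel":[0,0,0],"angular":[0,0,0]}]}}

```text
time: 17.9
position: [0.5421, -0.1684, 0.0927]
tool_rot: [-2.307, -2.127, 0.006]
ft_force: [0.2, 0.2, 0.2]
grip_width: 0.997
```

```bash
python3 go.py .545 -.167 .041 2;  python3 - <<'E'
from h import *
a=ctrl.get_image("wrist")[:,:,::-1];cv2.imwrite("pics/wrist12.png",a)
E
```

```text
t 17.9 pos [ 0.5421 -0.1684  0.0927] q [-0.61  0.42  1.05  1.85 -0.41  1.11  0.51]
delta world [ 0.0029  0.0014 -0.0517] rot total tool [-0.0054  0.0005 -0.0038]
travel [0.0008, 0.0015, 0.0259] ang [-0.0027, 0.0002, -0.0019]
travel [0.0008, 0.0015, 0.0259] ang [-0.0027, 0.0002, -0.0019]
```

View pics/wrist12.png

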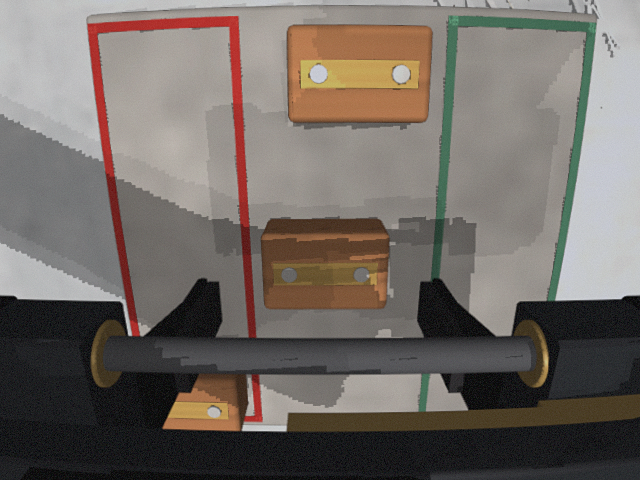

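Call:
{"method": "servo_tool", "body": {"series": [{"travel":[0.001,0.0015,0.026],"angular":[-0.003,0,-0.002]},{"travel":[0.001,0.0015,0.025],"angular":[-0.003,0,-0.002]},{"travel":[0,0,0],"angular":[0,0,0]},{"travel":[0,0,0],"angular":[0,0,0]}]}}

```text
time: 18.35
position: [0.5458, -0.1665, 0.0428]
tool_rot: [2.304, 2.134, 0.002]
ft_force: [0.2, -0.4, 1.0]
grip_width: 0.998
```

Call:
{"method": "servo_tool", "body": {"series": [{"travel":[0,0,0],"angular":[0,0,0]},{"travel":[0,0,0],"angular":[0,0,0]},{"travel":[0,0,0],"angular":[0,0,0]},{"travel":[0,0,0],"angular":[0,0,0]}], "claw": 0.069}}

```text
time: 18.75
position: [0.5469, -0.1655, 0.043]
tool_rot: [2.301, 2.135, 0.004]
ft_force: [-0.3, 0.3, -1.1]
grip_width: 0.809
```

Call:
{"method": "servo_tool", "body": {"series": [{"travel":[0,0.003,0],"angular":[0,0,0]},{"travel":[0,0.003,0],"angular":[0,0,0]},{"travel":[0,0.003,0],"angular":[0,0,0]}]}}

```text
time: 19.05
position: [0.5532, -0.1662, 0.0421]
tool_rot: [-2.302, -2.134, 0.002]
ft_force: [-6.0, -0.2, 4.8]
grip_width: 0.793
```

Call:
{"method": "servo_tool", "body": {"series": [{"travel":[0,0.003,0],"angular":[0,0,0]}]}}

```text
time: 19.15
position: [0.5562, -0.1665, 0.042]
tool_rot: [-2.302, -2.134, 0.002]
ft_force: [-6.2, 0.9, 5.1]
grip_width: 0.792
```

Call:
{"method": "servo_tool", "body": {"series": [{"travel":[0,0.003,0],"angular":[0,0,0]}]}}

```text
time: 19.25
position: [0.5592, -0.1668, 0.042]
tool_rot: [-2.302, -2.134, 0.002]
ft_force: [-6.0, 0.4, 4.7]
grip_width: 0.793
```

Call:
{"method": "servo_tool", "body": {"series": [{"travel":[0,0.003,0],"angular":[0,0,0]}]}}

```text
time: 19.35
position: [0.5622, -0.167, 0.042]
tool_rot: [-2.302, -2.134, 0.002]
ft_force: [-6.1, -0.0, 4.2]
grip_width: 0.8
```

Call:
{"method": "servo_tool", "body": {"series": [{"travel":[0,0.003,0],"angular":[0,0,0]}]}}

```text
time: 19.45
position: [0.5652, -0.1673, 0.0421]
tool_rot: [-2.302, -2.134, 0.002]
ft_force: [-6.3, 1.0, 4.3]
grip_width: 0.793
```

Call:
{"method": "servo_tool", "body": {"series": [{"travel":[0,0.003,0],"angular":[0,0,0]}]}}

```text
time: 19.55
position: [0.5682, -0.1675, 0.042]
tool_rot: [-2.302, -2.134, 0.002]
ft_force: [-6.1, 0.3, 4.4]
grip_width: 0.795
```

Call:
{"method": "servo_tool", "body": {"series": [{"travel":[0,-0.002,0],"angular":[0,0,0]},{"travel":[0,0,0],"angular":[0,0,0]},{"travel":[0,0,-0.04],"angular":[0,0,0]},{"travel":[0,0,-0.025],"angular":[0,0,0]},{"travel":[0,0,0],"angular":[0,0,0]}], "claw": 0.087}}

```text
time: 20.05
position: [0.5711, -0.1682, 0.1112]
tool_rot: [2.298, 2.132, 0.01]
ft_force: [-0.4, -0.5, 0.4]
grip_width: 0.991
```

```bash
python3 go.py .567 -.075 .095 3
```

```text
t 20.05 pos [ 0.5711 -0.1682  0.1112] q [-0.58  0.45  1.03  1.78 -0.42  1.15  0.51]
delta world [-0.0041  0.0932 -0.0162] rot total tool [0.0098 0.0004 0.0021]
travel [0.0309, -0.0037, 0.0054] ang [0.0033, 0.0001, 0.0007]
travel [0.0309, -0.0037, 0.0054] ang [0.0033, 0.0001, 0.0007]
travel [0.0309, -0.0037, 0.0054] ang [0.0033, 0.0001, 0.0007]
```

Call:
{"method": "servo_tool", "body": {"series": [{"travel":[0.031,-0.003,0.005],"angular":[0.003,0,0]},{"travel":[0.031,-0.003,0.005],"angular":[0.003,0,0]},{"travel":[0.031,-0.003,0.005],"angular":[0.003,0,0]},{"travel":[0,0,0],"angular":[0,0,0]},{"travel":[0,0,0],"angular":[0,0,0]}]}}

```text
time: 20.55
position: [0.5661, -0.0727, 0.0918]
tool_rot: [-2.297, -2.136, 0.008]
ft_force: [-0.8, 0.0, 1.3]
grip_width: 0.997
```

```bash
python3 go.py .567 -.075 .042 2;  python3 - <<'E'
from h import *
a=ctrl.get_image("wrist")[:,:,::-1];cv2.imwrite("pics/wrist13.png",a)
E
```

```text
t 20.55 pos [ 0.5661 -0.0727  0.0918] q [-0.76  0.43  1.03  1.84 -0.41  1.11  0.34]
delta world [ 0.0009 -0.0023 -0.0498] rot total tool [-0.0072  0.0001  0.0043]
travel [-0.0011, 0.0007, 0.0249] ang [-0.0036, 0.0001, 0.0022]
travel [-0.0011, 0.0006, 0.0249] ang [-0.0036, 0.0001, 0.0022]
```

View pics/wrist13.png

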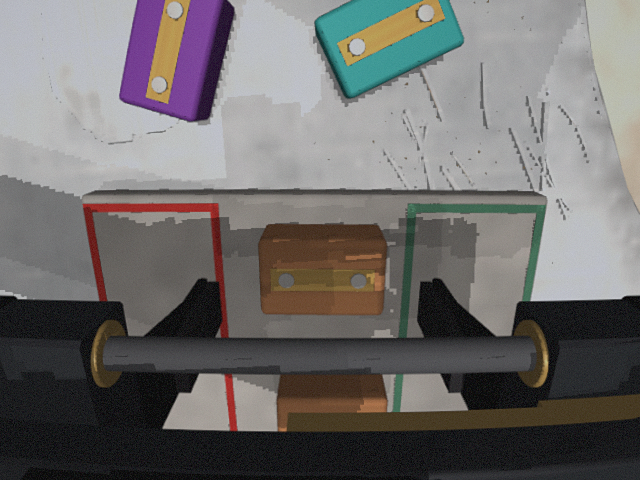

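Call:
{"method": "servo_tool", "body": {"series": [{"travel":[-0.001,0,0.025],"angular":[-0.003,0,0.002]},{"travel":[-0.001,0,0.024],"angular":[-0.003,0,0.002]},{"travel":[0,0,0],"angular":[0,0,0]},{"travel":[0,0,0],"angular":[0,0,0]}]}}

```text
time: 21.0
position: [0.5657, -0.0774, 0.0438]
tool_rot: [-2.31, -2.129, 0.002]
ft_force: [0.1, -0.0, 0.3]
grip_width: 0.999
```

Call:
{"method": "servo_tool", "body": {"series": [{"travel":[0,0,0],"angular":[0,0,0]},{"travel":[0,0,0],"angular":[0,0,0]},{"travel":[0,0,0],"angular":[0,0,0]},{"travel":[0,0,0],"angular":[0,0,0]}], "claw": 0.069}}

```text
time: 21.4
position: [0.5662, -0.0756, 0.044]
tool_rot: [-2.307, -2.132, -0.001]
ft_force: [-0.1, 0.4, -0.6]
grip_width: 0.805
```

Call:
{"method": "servo_tool", "body": {"series": [{"travel":[0,0.003,0],"angular":[0,0,0]},{"travel":[0,0.003,0],"angular":[0,0,0]},{"travel":[0,0.002,-0.001],"angular":[0,0,0]}]}}

```text
time: 21.7
position: [0.5711, -0.0761, 0.0436]
tool_rot: [-2.303, -2.128, 0.007]
ft_force: [-5.8, 0.8, -0.9]
grip_width: 0.797
```

Call:
{"method": "servo_tool", "body": {"series": [{"travel":[0,0.003,0],"angular":[0,0,0]}]}}

```text
time: 21.8
position: [0.5743, -0.0763, 0.0435]
tool_rot: [-2.304, -2.128, 0.006]
ft_force: [-5.0, 0.6, 0.4]
grip_width: 0.793
```

Call:
{"method": "servo_tool", "body": {"series": [{"travel":[0,0.003,0],"angular":[0,0,0]}]}}

```text
time: 21.9
position: [0.5772, -0.0766, 0.0433]
tool_rot: [-2.304, -2.128, 0.007]
ft_force: [-6.0, -0.4, 0.6]
grip_width: 0.797
```

Call:
{"method": "servo_tool", "body": {"series": [{"travel":[0,0.003,0],"angular":[0,0,0]}]}}

```text
time: 22.0
position: [0.58, -0.0769, 0.0433]
tool_rot: [-2.303, -2.128, 0.007]
ft_force: [-6.1, 1.0, 1.9]
grip_width: 0.792
```

Call:
{"method": "servo_tool", "body": {"series": [{"travel":[0,0.006,0],"angular":[0,0,0]},{"travel":[0,0.008,0],"angular":[0,0,0]},{"travel":[0,0.008,0],"angular":[0,0,0]},{"travel":[0,0.008,0],"angular":[0,0,0]},{"travel":[0,0.008,0],"angular":[0,0,0]}]}}

```text
time: 22.5
position: [0.6178, -0.08, 0.0433]
tool_rot: [-2.303, -2.127, 0.008]
ft_force: [-8.0, 1.0, 2.6]
grip_width: 0.796
```

Call:
{"method": "servo_tool", "body": {"series": [{"travel":[0,0.008,0],"angular":[0,0,0]},{"travel":[0,0.008,0],"angular":[0,0,0]},{"travel":[0,0.008,0],"angular":[0,0,0]},{"travel":[0,0.007,0],"angular":[0,0,0]},{"travel":[0,0.004,0],"angular":[0,0,0]}]}}

```text
time: 23.0
position: [0.6531, -0.0828, 0.0433]
tool_rot: [-2.303, -2.128, 0.007]
ft_force: [-7.7, 1.6, 3.3]
grip_width: 0.794
```

```bash
python3 go.py .658 -.0845 .043 1
```

```text
t 23.0 pos [ 0.6531 -0.0828  0.0433] q [-0.57  0.66  0.9   1.64 -0.56  1.13  0.4 ]
delta world [ 0.0049 -0.0017 -0.0003] rot total tool [-0.0074 -0.0004 -0.0022]
travel [-0.0013, 0.005, 0.0003] ang [-0.0074, -0.0004, -0.0022]
```

Call:
{"method": "servo_tool", "body": {"series": [{"travel":[0,0.004,0],"angular":[0,0,0]},{"travel":[0,0,0],"angular":[0,0,0]},{"travel":[0,0,0],"angular":[0,0,0]}]}}

```text
time: 23.3
position: [0.6573, -0.0832, 0.0434]
tool_rot: [-2.304, -2.128, 0.006]
ft_force: [-4.7, -0.5, 1.2]
grip_width: 0.795
```

Call:
{"method": "servo_tool", "body": {"series": [{"travel":[0,-0.002,0],"angular":[0,0,0]},{"travel":[0,0,0],"angular":[0,0,0]},{"travel":[0,0,-0.045],"angular":[0,0,0]},{"travel":[0,0,-0.045],"angular":[0,0,0]},{"travel":[-0.02,-0.02,-0.04],"angular":[0,0,0]}], "claw": 0.087}}

```text
time: 23.8
position: [0.6392, -0.0976, 0.1764]
tool_rot: [2.299, 2.138, 0.004]
ft_force: [-0.2, 1.3, 1.4]
grip_width: 0.995
```

Call:
{"method": "servo_tool", "body": {"series": [{"travel":[-0.03,0,-0.04],"angular":[0,0,0]},{"travel":[-0.03,0,-0.04],"angular":[0,0,0]},{"travel":[-0.02,0,-0.03],"angular":[0,0,0]},{"travel":[0,0,0],"angular":[0,0,0]},{"travel":[0,0,0],"angular":[0,0,0]}]}}

```text
time: 24.3
position: [0.6303, -0.1817, 0.2851]
tool_rot: [2.308, 2.13, 0.002]
ft_force: [0.4, 1.8, -1.1]
grip_width: 0.998
```

```bash
python3 st.py;  python3 - <<'E'
from h import *
a=ctrl.get_image("side")[:,:,::-1][230:400,260:460];cv2.imwrite("pics/side14.png",cv2.resize(a,None,fx=4,fy=3.5))
c=ctrl.calibration('wrist');print(c['rvec'].tolist(),c['tvec'].tolist())
a=ctrl.get_image("wrist")[:,:,::-1];cv2.imwrite("pics/wrist14.png",a)
E
```

```text
24.3 q [-0.49  0.46  1.05  1.39 -0.4   1.51  0.45] p [ 0.6303 -0.1817  0.2851] 
tau [  1.7 -43.3  14.  -30.4   0.2   0.    0. ]
[[ 0.08   0.997  0.002]
 [ 0.997 -0.08   0.   ]
 [ 0.     0.002 -1.   ]]
[-2.8372690769170545, 0.11214728928851576, 0.019052960374845915] [-0.6419251770945817, -0.17410963291203127, 0.40164467000235715]
```

View pics/side14.png

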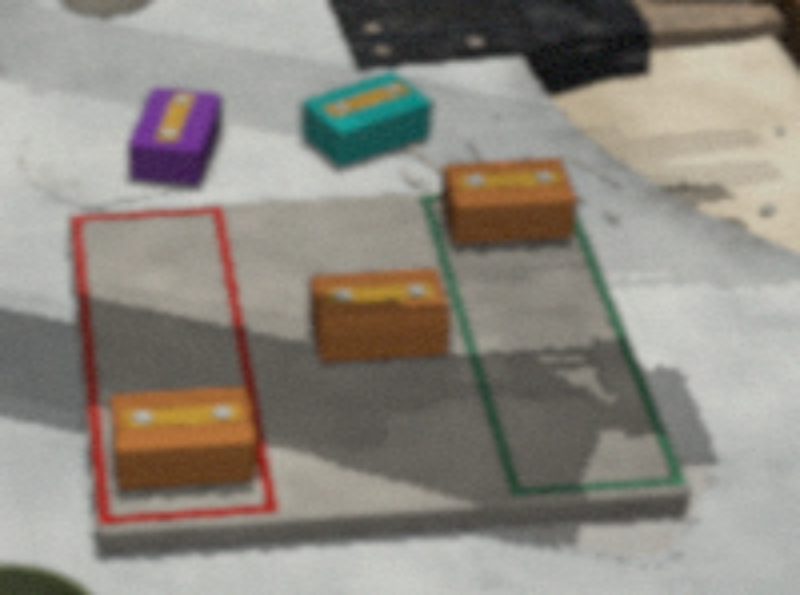

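View pics/wrist14.png

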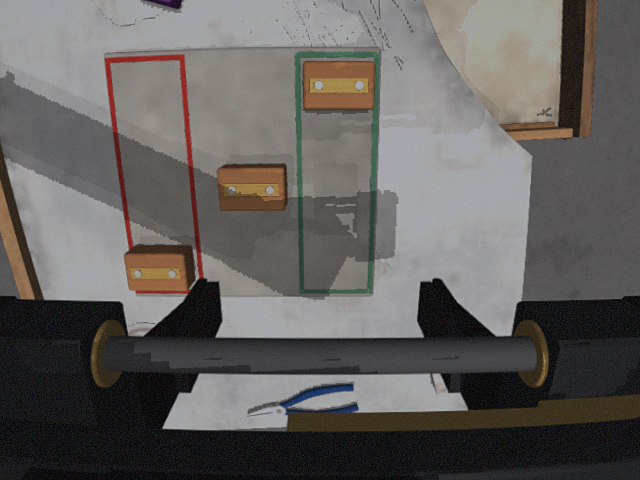

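Run:
```python
from meas import *
c=dict(ctrl.calibration('wrist'));c['rvec']=np.array([-2.8372690769170545, 0.11214728928851576, 0.019052960374845915]);c['tvec']=np.array([-0.6419251770945817, -0.17410963291203127, 0.40164467000235715])
px=[(107,58),(184,56),(296,54),(380,53),(373,292),(300,292)]
th,o,R,e=fit(LOC[[0,1,4,5,6,7]],p2w('wrist',px,.02,c)[:,:2]);print(th,o,e)
q=p2w('wrist',[(319,86),(361,86),(231,190),(269,190),(138,273),(172,274)],.054,c)[:,:2]
for i in range(3):
    m=(q[2*i]+q[2*i+1])/2;d=q[2*i+1]-q[2*i];print(m.round(4),(np.arctan2(d[1],d[0])-th).round(3),(R.T@(m-o)).round(4))
```

```text
-0.07272124265749928 [ 0.55608655 -0.16723886] 0.002281060650653921
[ 0.6559 -0.0821] -0.003 [0.0933 0.0922]
[ 0.5651 -0.1686] -0.009 [ 0.009  -0.0007]
[ 0.4565 -0.2461] -0.029 [-0.0935 -0.0859]
```

```bash
python3 -c "
from bench import ctrl
print(ctrl.close_job())"
```

```text
the job is handed in; nothing more can be done
None
```

The job is handed in: the block that drags least is in the red band, the one that drags most is in the green band, and the third is left between them. It took about 24.4 s of the 72 s allowed.

I lowered the open fingers round each block, fore and aft, and slid it flat along the plate.

| Block | Starting lane | Pull felt | Friction, corrected for downward press | Where it is now (plate x, y) |
|---|---|---|---|---|
| A | left | 5–6 N, up to 11 N when pressed | 0.70–0.75 | green band, (+0.093, +0.092) |
| B | middle | 4–6 N | about 0.52 | between the bands, (+0.009, −0.001) |
| C | right | about 2.3 N | about 0.25–0.3 | red band, (−0.094, −0.086) |

- **Placement check:** the last wrist picture puts every block at least about 8 mm inside its zone and parallel to the plate within 0.03 rad. The blocks looked flat in the last side and wrist pictures. The purple and turquoise lookalikes had not moved, and the stand and jar were never approached.
- **Less certain:** A and B differ by only about 1.4:1. I dragged each again in the other direction with the press corrected, and the order held.
- **Press:** during one reversed drag of A, the fingers pressed down with 7–11 N before I raised the tool. That is more than the light press you asked for, though far below the 40 N limit.
- **Detour:** the arm first had to go up and over a desk lamp next to where it started.

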